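Rack and stopper the sample flasks at the label jig

ROBOT

A 6-joint arm with a two-finger parallel gripper is mounted at the origin on the work surface. World frame = base frame: x ahead of the robot, y to its left, z up, the work surface at z = 0. Lengths are in m, angles in rad, forces in N, time in s.
With the tool pointing down it reaches from about 0.375 to 0.9 m from the base axis. Payload 3.1 kg.
Tool frame: the origin (TCP) lies on the centre line of the jaws, within the pads' length; the fingertips stand 25 mm ahead of it and the grasp point (between the pads) lies 6 mm ahead of it (manip.tip_extent is the distance from the TCP to the fingertips, in m); z points along the fingers, y is the line along which they close (so a half turn about z gives the same grasp; the last joint's range is limited). The gripper opens to 85 mm and grips with 20 to 120 N. Pads are 22 mm wide; open, the fingers measure 114 mm over their backs; the gripper's body (76 mm by 85 mm) begins 54 mm behind the grasp point. The pads swing forward as they close: fully open they stand 13 mm farther back than shut.
Start: joints at [1.012, 0.527, 1.433, -0, 1.181, -0.178], TCP at [0.232, 0.58, 0.256] pointing down, gripper open.
Joint ranges: [-3.08, 3.08], [-0.75, 2.2], [0.22, 2.44], [-1.43, 4.57], [0, 2.65], [-2.85, 2.85]. Speed limits (rad/s): [2.79, 2.79, 3.14, 3.14, 3.14, 3.14].

INTERFACE

Orientations are given as a unit quaternion [x, y, z, w].
In Python, from station import readout, imaging, order, manip gives the robot as it stands.
- The arm moves only by the tool move_arm, never from a script. Its argument "rows" is a list of rows, each a list of 7 numbers: the turn, a rotation vector about the tool's x, y, z in degrees, then the shift along the tool's x, y, z in mm, then the closure, from 0 (fully open) to 1 (shut). A call has 1 to 12 rows; each row is the pose to reach, as a shift and turn from the pose commanded when the call began, along the tool's axes at that moment; what a row does not reach only later rows make up. A row lasts 1/12 s, in which the tool goes at most 41.7 mm and 7.16 degrees, less where a joint would pass 70% of its speed; a pose out of reach is approached as far as the arm can. A call with a gripper value outside its range is refused whole. The fingers move at their own pace and stop on an object; "squeeze" is the grip in N (left out, the last holds). Time passes only in rows, so rows that repeat a pose let the fingers close. It gives the time, the measured TCP pose, the force, the opening and the grip force at its end, in the units of the state.
- readout.sense(): the state, without advancing time (a new reading comes with each control period).
- imaging.snapshot(name): name is "scene" or "top" or "wrist"; returns a dict with "img" (480x640x3 uint8, red, green, blue), "z_map" (480x640 float32, m along the optical axis (not along the pixel's ray), 0 where there is no reading), "fovy" (degrees; the focal length in pixels is half the picture's height over the tangent of half this angle, whatever the lens; pixels are square), "cx", "cy" (the principal point, pixels), "rvec" (rotation vector, rad) and "tvec" (3), from world to camera coordinates, as OpenCV has them. Camera axes: x right, y down, z forward; pixel columns grow to the right and rows downward; lengths in m; the calibration is good to about 2 mm. A picture is of the moment at which its call begins.
- order.sign_off(): hands the job in; it is judged then, once.
The state is a dict: "t": time; "q": joint angles; "qd": joint speeds; "tau": joint torques, N m; "tcp_pos": TCP position; "tool_rot": TCP orientation; "force": force on the tool from outside, world axes, zero at the start; "ft_torque": the same for the moment, N m; "finger_gap": opening from 0.0 (shut) to 1.0 (fully open); "gripper_force": force on a finger pad.
Only numpy, scipy, OpenCV 4.12 (cv2) and the standard library are available. Lean on these libraries where they do the work, as an engineer would, in place of code of your own. Each camera call takes 0.05 s, during which the arm holds its last target. There are 200 camera calls.

TASK

Get the glass sample flasks ready for labelling: first, with no flask in it yet, push the wooden rack square and snug against both stops of the label jig. Then stand every flask in a well of the rack and set a cork stopper fully home in each, leaving the rack snug against the stops. The glass is thin, so grip and press it gently, with less than 20 N, and leave the other things on the desk where they are; a stopper left over may stay on the desk.

Things in the scene. Friction and masses are not known exactly. Their poses are not given: they have to be found in the camera images.
- jig: Fixed label jig: two aluminium stops 25 mm high, 12 mm thick, in an L. Origin: the inside corner at desk level, z up. Long stop: face in plane x = 0, y from -10 to -210 mm; short stop: face in plane y = 0, x from -12 to -72 mm. The rack goes on the -x, -y side: push it along +x and +y. Beyond the long stop, from x = 75 mm, stands a white labeller, 85 mm high (paper roll to 130 mm).
- rack: Loose wooden flask rack, a block 84 mm (x) by 228 mm (y) by 30 mm high, about 0.5 kg, sliding on the desk, with three round wells in a row along its y. Origin: centre of its underside. Squared home against both stops its origin is at (-42, -114) mm in the jig's frame, its axes parallel to the jig's. It takes 4 to 18 N to push and square it.
- rack_hole0 (a point): Centre of the mouth of well 0 of the rack, on its top face (30 mm above the underside, -72 mm along the rack's y). Well: 62 mm diameter, 14 mm deep, floor 16 mm above the desk; edge slightly chamfered.
- rack_hole1 (a point): Centre of the mouth of well 1 of the rack, on its top face (30 mm above the underside, 0 mm along the rack's y). Well: 62 mm diameter, 14 mm deep, floor 16 mm above the desk; edge slightly chamfered.
- rack_hole2 (a point): Centre of the mouth of well 2 of the rack, on its top face (30 mm above the underside, 72 mm along the rack's y). Well: 62 mm diameter, 14 mm deep, floor 16 mm above the desk; edge slightly chamfered.
- flask1: Loose open amber glass flask, upright, 75 mm high, 0.12 kg: body 58 mm diameter to 30 mm up, shoulder to 48 mm, then a straight neck, 48 mm outside, 41 mm inside diameter. Thin glass: keep the grip force and any pressing of a stopper into it under 20 N. Origin: centre of underside, z up the neck. Two or three flasks are present; absent: None.
- flask1_mouth (a point): Centre of the mouth of flask 1, at the rim (75 mm above its underside).
- flask2: Loose open amber glass flask, upright, 75 mm high, 0.12 kg: body 58 mm diameter to 30 mm up, shoulder to 48 mm, then a straight neck, 48 mm outside, 41 mm inside diameter. Thin glass: keep the grip force and any pressing of a stopper into it under 20 N. Origin: centre of underside, z up the neck. Two or three flasks are present; absent: None.
- flask2_mouth (a point): Centre of the mouth of flask 2, at the rim (75 mm above its underside).
- flask3: Loose open amber glass flask, upright, 75 mm high, 0.12 kg: body 58 mm diameter to 30 mm up, shoulder to 48 mm, then a straight neck, 48 mm outside, 41 mm inside diameter. Thin glass: keep the grip force and any pressing of a stopper into it under 20 N. Origin: centre of underside, z up the neck. Two or three flasks are present; absent: None.
- flask3_mouth (a point): Centre of the mouth of flask 3, at the rim (75 mm above its underside).
- stopper1: Loose cork stopper standing on its narrow end, 30 g, 45 mm high: tapered plug, 30 mm diameter at the foot, 36 mm at 18 mm up; flange 46 mm diameter, 5 mm thick, that rests on the flask rim; wooden knob 18 mm diameter, 22 mm high, to hold it by. Origin: centre of the foot, z up. All alike, fit any flask; fully home its origin is 57 mm above the flask's underside.
- stopper2: Loose cork stopper standing on its narrow end, 30 g, 45 mm high: tapered plug, 30 mm diameter at the foot, 36 mm at 18 mm up; flange 46 mm diameter, 5 mm thick, that rests on the flask rim; wooden knob 18 mm diameter, 22 mm high, to hold it by. Origin: centre of the foot, z up. All alike, fit any flask; fully home its origin is 57 mm above the flask's underside.
- stopper3: Loose cork stopper standing on its narrow end, 30 g, 45 mm high: tapered plug, 30 mm diameter at the foot, 36 mm at 18 mm up; flange 46 mm diameter, 5 mm thick, that rests on the flask rim; wooden knob 18 mm diameter, 22 mm high, to hold it by. Origin: centre of the foot, z up. All alike, fit any flask; fully home its origin is 57 mm above the flask's underside.
- calculator: Bystander: white pocket calculator, 120 x 70 x 18 mm, loose on the desk, origin at the centre of its underside; leave it where it is.
- tape_roll: Bystander: roll of clear tape, 84 mm diameter, 22 mm high, loose on the desk, origin at the centre of its underside; leave it where it is.
- stapler: Bystander: black stapler, 130 x 36 x 30 mm, loose on the desk, origin at the centre of its underside; leave it where it is.
- purse: Bystander: flat red case, 110 x 75 x 22 mm, loose on the desk, origin at the centre of its underside; leave it where it is.
- pen: Bystander: blue pen, 140 mm long, 11 mm thick, loose on the desk, origin at the centre of its underside; leave it where it is.
- mug: Bystander: white mug, 76 mm diameter, 80 mm high, its handle at +y, loose on the desk, origin at the centre of its underside; leave it where it is.
Things that resemble listed ones, but are neither listed nor needed, are in the scene too. Leave any black or yellow look-alike of the stopper2 alone.

How it is judged:
On the way:
1. the rack lies snug against both stops (within 3 mm) and square, with every flask still on the desk (x of rack in the frame of jig between -0.045 and -0.039 m and y of rack in the frame of jig between -0.117 and -0.111 m and angle between the x axis of rack and the x axis of jig, either way round below 0.025 rad and height (world z) of each of flask1, flask2, flask3 below 0.008 m), for 0.2 s.
At the end, for the whole second after the job is handed in: Rack within 3 mm of both stops and square to 0.025 rad; every flask present upright on a well floor (3 mm in height, 6 mm off its axis) with an upright stopper in its mouth, centred to 6 mm and its flange within 2.5 mm of the rim; all at rest (x of rack in the frame of jig between -0.045 and -0.039 m and y of rack in the frame of jig between -0.117 and -0.111 m and angle between the x axis of rack and the x axis of jig, either way round below 0.025 rad and angle between each of flask1, flask2, flask3's own z axis and vertical below 0.08 rad and linear speed of each of flask1, flask2, flask3 below 0.02 m/s and z of flask1 in the frame of rack between 0.013 and 0.019 m and (horizontal distance between flask1 and rack_hole0 below 0.006 m or horizontal distance between flask1 and rack_hole1 below 0.006 m or horizontal distance between flask1 and rack_hole2 below 0.006 m) and ((horizontal distance between stopper1 and flask1_mouth below 0.006 m and angle between stopper1's own z axis and vertical below 0.08 rad and linear speed of stopper1 below 0.02 m/s and z of stopper1 in the frame of flask1 between 0.054 and 0.0595 m) or (horizontal distance between stopper2 and flask1_mouth below 0.006 m and angle between stopper2's own z axis and vertical below 0.08 rad and linear speed of stopper2 below 0.02 m/s and z of stopper2 in the frame of flask1 between 0.054 and 0.0595 m) or (horizontal distance between stopper3 and flask1_mouth below 0.006 m and angle between stopper3's own z axis and vertical below 0.08 rad and linear speed of stopper3 below 0.02 m/s and z of stopper3 in the frame of flask1 between 0.054 and 0.0595 m)) and z of flask2 in the frame of rack between 0.013 and 0.019 m and (horizontal distance between flask2 and rack_hole0 below 0.006 m or horizontal distance between flask2 and rack_hole1 below 0.006 m or horizontal distance between flask2 and rack_hole2 below 0.006 m) and ((horizontal distance between stopper1 and flask2_mouth below 0.006 m and angle between stopper1's own z axis and vertical below 0.08 rad and linear speed of stopper1 below 0.02 m/s and z of stopper1 in the frame of flask2 between 0.054 and 0.0595 m) or (horizontal distance between stopper2 and flask2_mouth below 0.006 m and angle between stopper2's own z axis and vertical below 0.08 rad and linear speed of stopper2 below 0.02 m/s and z of stopper2 in the frame of flask2 between 0.054 and 0.0595 m) or (horizontal distance between stopper3 and flask2_mouth below 0.006 m and angle between stopper3's own z axis and vertical below 0.08 rad and linear speed of stopper3 below 0.02 m/s and z of stopper3 in the frame of flask2 between 0.054 and 0.0595 m)) and z of flask3 in the frame of rack between 0.013 and 0.019 m and (horizontal distance between flask3 and rack_hole0 below 0.006 m or horizontal distance between flask3 and rack_hole1 below 0.006 m or horizontal distance between flask3 and rack_hole2 below 0.006 m) and ((horizontal distance between stopper1 and flask3_mouth below 0.006 m and angle between stopper1's own z axis and vertical below 0.08 rad and linear speed of stopper1 below 0.02 m/s and z of stopper1 in the frame of flask3 between 0.054 and 0.0595 m) or (horizontal distance between stopper2 and flask3_mouth below 0.006 m and angle between stopper2's own z axis and vertical below 0.08 rad and linear speed of stopper2 below 0.02 m/s and z of stopper2 in the frame of flask3 between 0.054 and 0.0595 m) or (horizontal distance between stopper3 and flask3_mouth below 0.006 m and angle between stopper3's own z axis and vertical below 0.08 rad and linear speed of stopper3 below 0.02 m/s and z of stopper3 in the frame of flask3 between 0.054 and 0.0595 m))); the robot touches nothing.
It fails at once if the fingers squeeze or press a flask with more than 45 N, both pads counted together (a grip of 22 N) (contact force between the fingers and flask1 above 45 N or contact force between the fingers and flask2 above 45 N or contact force between the fingers and flask3 above 45 N).
It fails at once if a stopper is forced into a flask with more than 25 N (contact force between any of stopper1, stopper2, stopper3 and flask1 above 25 N or contact force between any of stopper1, stopper2, stopper3 and flask2 above 25 N or contact force between any of stopper1, stopper2, stopper3 and flask3 above 25 N).
It fails at once if a bystander on the desk is shifted by more than 30 mm (distance of any of calculator, tape_roll, stapler, purse, pen, mug from where it was at the start of the episode above 0.03 m).
Of flask1, flask2, flask3 only 2 to 3 are there at a start; the rules pass over those that are not, and their reading is None.
At some moment in a run one of flask1, flask2, flask3, stopper1, stopper2, stopper3 may be knocked a few centimetres aside while the robot is not near it.
It also fails if it takes over 210 s, if anything falls off the work surface, if the arm or the gripper's body presses on something with over 40 N, if the wrist force passes 120 N, or if a joint passes its speed limit or range.

## Working session

There is one attempt and no reset: what is moved stays moved. The work goes in short steps, Python scripts to look and compute and a tool call to move; the robot and the scene stay as the last step left them, time stands still between calls to the robot, and variables do not carry over. Pictures are saved under pics/ and viewed, at most 14 in all, crops included, and the job is handed in when it is done.

Besides the shell and the picture viewer there is one more tool, called after ">>>" as name([rows], argument=value, ...), one row to a line, values as JSON. move_arm: Moves the arm, as the interface text tells. Its arguments: {"type":"object","properties":{"rows":{"type":"array"},"squeeze":{"type":"number"}},"required":["rows"]}

```bash
ls; mkdir -p pics; cat > h.py <<'E'
import numpy as np, cv2
from scipy.spatial.transform import Rotation as R
from station import readout, imaging, order, manip
def snap(n,save=None):
    s=imaging.snapshot(n)
    if save: cv2.imwrite('pics/'+save,s['img'][:,:,::-1])
    return s
def cloud(s):
    z=s['z_map']; f=240/np.tan(np.radians(s['fovy'])/2)
    v,u=np.mgrid[:480,:640]
    P=np.stack([(u-s['cx'])/f*z,(v-s['cy'])/f*z,z],-1)
    Rm=cv2.Rodrigues(np.array(s['rvec'],float))[0]
    W=(P-np.array(s['tvec']).ravel())@Rm
    W[z==0]=np.nan
    return W
def st():
    s=readout.sense(); print({k:np.round(s[k],4).tolist() for k in('t','q','tcp_pos','tool_rot','force','finger_gap','gripper_force')}); return s
def rel(p):
    "world target for TCP -> tool-axes shift mm (from measured)"
    s=readout.sense(); return np.round(R.from_quat(s['tool_rot']).inv().apply(np.array(p)-s['tcp_pos'])*1000,1)
E
python3 - <<'E'
from h import *
st()
for n in('top','scene'):
    s=snap(n,n+'0.png'); np.savez(n+'0.npz',W=cloud(s),img=s['img'])
    Rm=cv2.Rodrigues(np.array(s['rvec'],float))[0]; print(n,s['fovy'],-Rm.T@np.array(s['tvec']).ravel(),Rm.round(2).tolist())
print(R.from_quat(readout.sense()['tool_rot']).as_matrix().round(3),manip.tip_extent)
E
```

```text
pics
{'t': 0.0, 'q': [1.0115, 0.5285, 1.4339, 0.0, 1.1814, -0.1785], 'tcp_pos': [0.2319, 0.5797, 0.2553], 'tool_rot': [0.1893, 0.9819, -0.001, -0.0004], 'force': [-0.2445, 0.7223, 0.9894], 'finger_gap': 0.998, 'gripper_force': 0.0}
top 42.05934912251086 [ 0.24806534 -0.01107963  1.45236611] [[-0.02, -1.0, 0.0], [-0.99, 0.02, -0.15], [0.15, -0.0, -0.99]]
scene 46.55654643777551 [ 1.28875402 -0.55995565  0.86705346] [[0.57, 0.82, -0.02], [0.51, -0.38, -0.77], [-0.64, 0.43, -0.63]]
[[-0.928  0.372 -0.001]
 [ 0.372  0.928 -0.002]
 [ 0.    -0.002 -1.   ]] 0.025
```

View pics/top0.png

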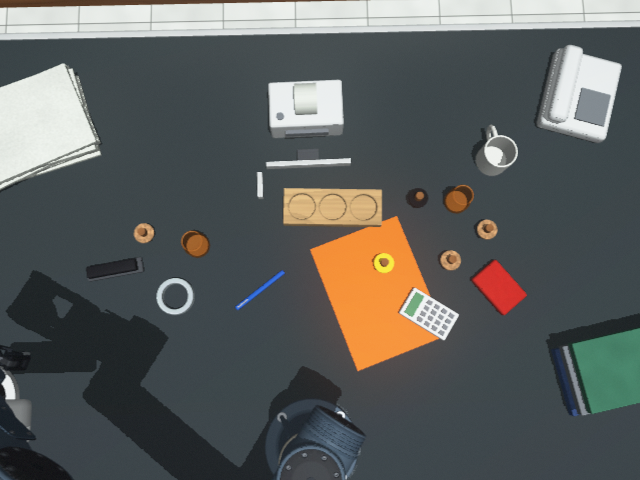

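View pics/scene0.png

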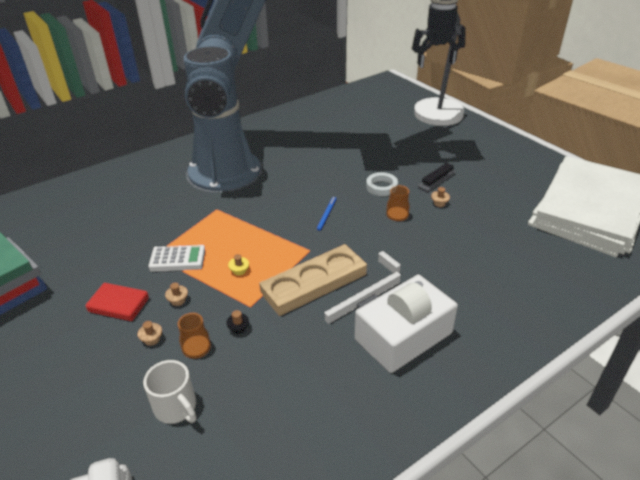

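Top picture: 2 flasks at (459,199) and (195,243). Cork stoppers are at (144,233), (487,229) and (450,260). The look-alikes to leave are black at (418,197) and yellow at (384,262). The rack is at (333,206), the long stop at (308,163) and the short stop at (260,185).

```bash
cat >> h.py <<'E'
def box(W,img,u0,v0,u1,v1,zlo,zhi):
    w=W[v0:v1,u0:u1].reshape(-1,3); c=img[v0:v1,u0:u1].reshape(-1,3)
    m=(w[:,2]>zlo)&(w[:,2]<zhi); return w[m],c[m]
def circ(p):
    "min enclosing circle centre, diameter"
    (c,r)=cv2.minEnclosingCircle(p[:,:2].astype(np.float32)); return np.round(c,4),round(2*r,4)
def rect(p):
    r=cv2.minAreaRect((p[:,:2]*1000).astype(np.float32)); return np.round(r[0],1),np.round(r[1],1),round(r[2],2)
E
python3 - <<'E'
from h import *
d=np.load('top0.npz');W,I=d['W'],d['img']
for n,b,z in [('rack',(270,175,395,240),(.022,.04)),('long',(255,148,365,175),(.018,.032)),('short',(248,165,272,205),(.018,.032))]:
    p,c=box(W,I,*b,*z); print(n,len(p),rect(p),np.median(p[:,2]).round(4))
for n,u,v in [('fR',459,199),('fL',195,243),('sL',144,233),('sR',487,229),('sM',450,260),('blk',418,197),('yel',384,262),('mug',497,155)]:
    p,c=box(W,I,u-22,v-22,u+23,v+23,.012,.2); zm=np.nanmax(p[:,2]); t=p[p[:,2]>zm-.008]
    print(n,len(p),zm.round(4),'all',circ(p),'top',len(t),circ(t),t.mean(0).round(4))
E
```

```text
rack 1996 (array([539. , -61.1]), array([227.1,  86.8]), 88.1) 0.0296
long 488 (array([652.3,   5.9]), array([ 43.3, 222.5]), 6.41) 0.0246
short 140 (array([606.6, 105.2]), array([27.9, 80.5]), 74.71) 0.0252
fR 476 0.0815 all (array([ 0.5494, -0.3531]), 0.0584) top 70 (array([ 0.5497, -0.3541]), 0.0499) [ 0.5492 -0.3561  0.0762]
fL 394 0.0816 all (array([0.4574, 0.2552]), 0.0574) top 64 (array([0.4576, 0.2562]), 0.048) [0.4562 0.258  0.0763]
sL 318 0.053 all (array([0.4875, 0.3779]), 0.0482) top 22 (array([0.4867, 0.3762]), 0.0163) [0.4862 0.3764 0.0472]
sR 319 0.0509 all (array([ 0.496 , -0.4013]), 0.0955) top 45 (array([ 0.4785, -0.4174]), 0.0192) [ 0.4777 -0.4177  0.0459]
sM 320 0.0535 all (array([ 0.3786, -0.3304]), 0.1053) top 26 (array([ 0.4083, -0.3297]), 0.0169) [ 0.4091 -0.3292  0.0478]
blk 306 0.0525 all (array([ 0.5579, -0.2621]), 0.0486) top 33 (array([ 0.5567, -0.2623]), 0.0183) [ 0.5564 -0.262   0.0475]
yel 318 0.0502 all (array([ 0.4061, -0.1755]), 0.0477) top 45 (array([ 0.405 , -0.1758]), 0.0185) [ 0.4055 -0.1759  0.0456]
mug 922 0.0868 all (array([ 0.6602, -0.4424]), 0.1011) top 134 (array([ 0.648 , -0.4448]), 0.0781) [ 0.6481 -0.4437  0.0813]
```

>>> move_arm([
  [0,0,0,-40,-40,-30,0],
  [0,0,0,-80,-80,-60,0],
  [0,0,-6,-110,-110,-60,0],
  [0,0,-12,-140,-140,-60,0],
  [0,0,-18,-170,-170,-60,0],
  [0,0,-25,-200,-200,-60,0],
  [0,0,-25,-228,-225,-60,0],
  [0,0,-25,-256,-250,-60,0],
  [0,0,-25,-284,-275,-60,0],
  [0,0,-25,-312,-300,-60,0],
  [0,0,-25,-340,-325,-60,0],
  [0,0,-25,-340,-325,-60,0],
], squeeze=20)

```text
t: 1.1
tcp_pos: [0.4282, 0.1491, 0.3163]
tool_rot: [-0.027, 1.0, -0.0, 0.0]
force: [-0.1, -0.2, -0.3]
finger_gap: 1.002
gripper_force: 0.0
```

```bash
python3 - <<'E'
from h import *
st(); print(rel([.52,-.04,.32]))
d=np.load('top0.npz');W,I=d['W'],d['img']
Z=W[...,2]; br=(I.min(-1)>110)
# jig by edge: long stop points
for n,b in (('long',(258,155,360,175)),('short',(250,165,270,205))):
    u0,v0,u1,v1=b; w=W[v0:v1,u0:u1]; m=br[v0:v1,u0:u1]&(w[...,2]>.016)&(w[...,2]<.034)
    print(n,m.sum()); p=w[m]; print(rect(p), cv2.fitLine((p[:,:2]*1000).astype(np.float32),cv2.DIST_HUBER,0,.01,.01).ravel())
    print(np.array2string(m.astype(int)[:, ::3 if n=='long' else 1],max_line_width=200,threshold=10**5) )
E
```

```text
{'t': 1.1, 'q': [0.0884, 0.2154, 1.765, -0.001, 1.1608, -1.5356], 'tcp_pos': [0.4282, 0.1491, 0.3163], 'tool_rot': [-0.0268, 0.9996, -0.0005, 0.0002], 'force': [-0.1475, -0.1743, -0.2727], 'finger_gap': 1.0016, 'gripper_force': 0.0}
[ -81.6 -193.8   -3.5]
long 489
(array([645.7,   3.9]), array([ 29.8, 220.1]), 6.41) [ 2.5453160e-02 -9.9967599e-01  6.4608826e+02 -8.3169422e+00]
[[0 0 0 0 0 0 0 0 0 0 0 0 0 0 0 0 0 0 0 0 0 0 0 0 0 0 0 0 0 0 0 0 0 0]
 [0 0 0 0 0 0 0 0 0 0 0 0 0 0 0 0 0 0 0 0 0 0 0 0 0 0 0 0 0 0 0 0 0 0]
 [0 0 0 0 0 0 0 0 0 0 0 0 0 0 0 0 0 0 0 0 0 0 0 0 0 0 0 0 0 0 0 0 0 0]
 [0 0 0 0 0 0 0 0 0 0 0 0 0 0 0 0 0 0 0 0 0 0 0 0 0 0 0 0 1 1 1 0 0 0]
 [0 0 0 0 0 0 0 0 0 0 0 0 0 0 0 0 0 0 0 0 1 1 1 1 1 1 1 1 1 1 1 0 0 0]
 [0 0 0 0 0 0 0 0 0 0 0 0 0 1 1 1 1 1 1 1 1 1 1 1 1 1 1 1 1 1 1 0 0 0]
 [0 0 0 0 0 1 1 1 1 1 1 1 1 1 1 1 1 1 1 1 1 1 1 1 1 1 1 1 1 1 1 0 0 0]
 [0 0 0 1 1 1 1 1 1 1 1 1 1 1 1 1 1 1 1 1 1 1 1 1 1 1 1 1 1 1 0 0 0 0]
 [0 0 0 1 1 1 1 1 1 1 1 1 1 1 1 1 1 1 1 1 1 1 1 1 1 1 1 1 1 1 1 0 0 0]
 [0 0 0 1 1 1 1 1 1 1 1 1 1 1 1 1 1 1 1 1 1 1 1 1 1 1 1 0 0 0 0 0 0 0]
 [0 0 0 1 
[... 1849 characters left out ...]
 0 0 0 0 0]
 [0 0 0 0 0 0 0 0 1 1 1 1 1 0 0 0 0 0 0 0]
 [0 0 0 0 0 0 0 0 1 1 1 1 1 0 0 0 0 0 0 0]
 [0 0 0 0 0 0 0 0 1 1 1 1 1 0 0 0 0 0 0 0]
 [0 0 0 0 0 0 0 0 1 1 1 1 1 0 0 0 0 0 0 0]
 [0 0 0 0 0 0 0 0 1 1 1 1 1 0 0 0 0 0 0 0]
 [0 0 0 0 0 0 0 0 1 1 1 1 1 0 0 0 0 0 0 0]
 [0 0 0 0 0 0 0 0 1 1 1 1 1 0 0 0 0 0 0 0]
 [0 0 0 0 0 0 0 0 1 1 1 1 1 0 0 0 0 0 0 0]
 [0 0 0 0 0 0 0 0 0 1 1 1 0 0 0 0 0 0 0 0]
 [0 0 0 0 0 0 0 0 0 0 0 0 0 0 0 0 0 0 0 0]
 [0 0 0 0 0 0 0 0 0 0 0 0 0 0 0 0 0 0 0 0]
 [0 0 0 0 0 0 0 0 0 0 0 0 0 0 0 0 0 0 0 0]
 [0 0 0 0 0 0 0 0 0 0 0 0 0 0 0 0 0 0 0 0]
 [0 0 0 0 0 0 0 0 0 0 0 0 0 0 0 0 0 0 0 0]
 [0 0 0 0 0 0 0 0 0 0 0 0 0 0 0 0 0 0 0 0]
 [0 0 0 0 0 0 0 0 0 0 0 0 0 0 0 0 0 0 0 0]]
```

>>> move_arm([
  [0,0,0,-15,-30,0,0],
  [0,0,0,-30,-65,0,0],
  [0,0,0,-45,-100,0,0],
  [0,0,0,-60,-135,0,0],
  [0,0,0,-72,-165,0,0],
  [0,0,0,-82,-190,0,0],
  [0,0,0,-82,-194,0,0],
  [0,0,0,-82,-194,0,0],
])

```text
t: 1.77
tcp_pos: [0.5199, -0.0386, 0.3157]
tool_rot: [-0.026, 1.0, 0.0, -0.001]
force: [-0.8, -0.3, 0.4]
finger_gap: 0.998
gripper_force: 0.0
```

```bash
python3 - <<'E'
from h import *
st()
s=snap('wrist','w1.png'); W=cloud(s); np.savez('w1.npz',W=W,img=s['img'])
Rm=cv2.Rodrigues(np.array(s['rvec'],float))[0]; print(s['fovy'],-Rm.T@np.array(s['tvec']).ravel(),Rm.round(2).tolist())
for v,u in((60,320),(240,320),(420,320),(240,60),(240,580)): print(u,v,W[v,u].round(3))
E
```

```text
{'t': 1.7667, 'q': [-0.2887, 0.3179, 1.6147, 0.0, 1.2102, -1.9119], 'tcp_pos': [0.5199, -0.0386, 0.3157], 'tool_rot': [-0.0262, 0.9997, 0.0002, -0.0005], 'force': [-0.8168, -0.2784, 0.4149], 'finger_gap': 0.9977, 'gripper_force': 0.0}
60.20106938043719 [ 0.45077299 -0.04247556  0.43258291] [[-0.05, 1.0, -0.0], [0.96, 0.05, 0.27], [0.27, 0.01, -0.96]]
320 60 [ 0.39  -0.043  0.002]
320 240 [ 0.562 -0.034  0.029]
320 420 [ 0.734 -0.025  0.082]
60 240 [ 0.585 -0.315  0.   ]
580 240 [ 0.555  0.249 -0.001]
```

View pics/w1.png

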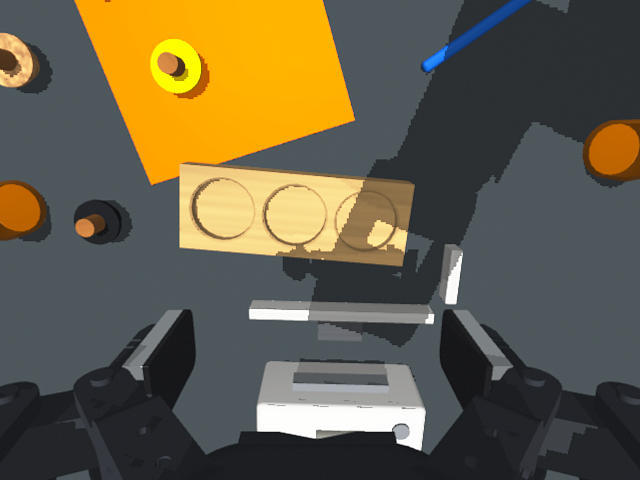

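```bash
cat >> h.py <<'E'
def edge(p,ax,side,q=97,bins=30):
    "fit line to extreme of coordinate ax in bins along other axis; returns value at mid, slope"
    o=1-ax; lo,hi=np.percentile(p[:,o],[4,96]); e=np.linspace(lo,hi,bins+1); X=[];Y=[]
    for a,b in zip(e[:-1],e[1:]):
        k=p[(p[:,o]>=a)&(p[:,o]<b),ax]
        if len(k)>4: X.append((a+b)/2); Y.append(k.max() if side>0 else k.min())
    X,Y=map(np.array,(X,Y)); 
    for _ in range(4):
        c=np.polyfit(X,Y,1); r=abs(Y-np.polyval(c,X)); k=r<=max(.001,1.5*np.median(r)); X,Y=X[k],Y[k]
    return np.round(c,4)
def top(W,b,h,tol=.004):
    u0,v0,u1,v1=b; w=W[v0:v1,u0:u1].reshape(-1,3); return w[abs(w[:,2]-h)<tol]
E
python3 - <<'E'
from h import *
d=np.load('w1.npz');W=d['W']
L=top(W,(235,292,442,330),.025,.003); S=top(W,(438,240,470,308),.025,.003); K=top(W,(170,155,425,275),.030,.004)
for n,p in(('L',L),('S',S),('K',K)):
    print(n,len(p),rect(p),'x- y: xmin',edge(p,0,-1),'xmax',edge(p,0,1),'ymin',edge(p,1,-1),'ymax',edge(p,1,1), np.percentile(p[:,0],[1,99]).round(4),np.percentile(p[:,1],[1,99]).round(4))
E
```

```text
L 1939 (array([646.7,  -6. ]), array([ 13.2, 200.2]), 1.26) x- y: xmin [-0.0224  0.6404] xmax [-0.0221  0.6523] ymin [-0.5512  0.2534] ymax [-0.7792  0.5929] [0.6392 0.6537] [-0.1037  0.0918]
S 634 (array([596.2, 108.6]), array([60.6, 12.4]), 1.12) x- y: xmin [0.0098 0.5664] xmax [0.0276 0.6216] ymin [0.0218 0.0898] ymax [0.0244 0.0996] [0.5667 0.6255] [0.1023 0.1147]
K 10326 (array([538.6, -60.5]), array([228.6,  84.5]), 87.9) x- y: xmin [0.0361 0.4986] xmax [0.0369 0.5827] ymin [-0.0348 -0.1555] ymax [-0.0383  0.0738] [0.4947 0.5817] [-0.1732  0.0522]
```

The wrist picture shows the rack at (300,215), the long stop at (340,312) and the short stop at (452,273). Their sizes check out: 200x12, 60x12 and 228x84 mm. The jig yaw is 0.0224 rad, and the rack goes to about (0.599, -0.011).

>>> move_arm([
  [0,0,0.4,12,-4,35,0],
  [0,0,0.8,24,-8,70,0],
  [0,0,1.2,36,-12,105,0],
  [0,0,1.7,48,-16,140,0],
  [0,0,1.7,56,-18,175,0],
  [0,0,1.7,56,-18,210,0],
  [0,0,1.7,56,-18,235,0],
  [0,0,1.7,56,-18,255,0],
  [0,0,1.7,56,-18,270,0],
  [0,0,1.7,56,-18,278,0],
  [0,0,1.7,56,-18,281,0],
  [0,0,1.7,56,-18,281,0],
])

```text
t: 2.82
tcp_pos: [0.4645, -0.0572, 0.0352]
tool_rot: [-0.014, 1.0, 0.0, -0.0]
force: [-0.4, 1.2, 0.9]
finger_gap: 0.997
gripper_force: 0.0
```

```bash
python3 - <<'E'
from h import *
st(); print(rel([.540,-.058,.034])); print(R.from_quat(readout.sense()['tool_rot']).as_matrix().round(4)[:2])
E
```

```text
{'t': 2.8167, 'q': [-0.362, 0.735, 1.974, 0.0002, 0.4336, -1.96], 'tcp_pos': [0.4645, -0.0572, 0.0352], 'tool_rot': [-0.0135, 0.9999, 0.0002, -0.0005], 'force': [-0.3951, 1.2464, 0.858], 'finger_gap': 0.9973, 'gripper_force': 0.0}
[-75.4  -2.9   1.2]
[[-9.996e-01 -2.700e-02 -9.000e-04]
 [-2.700e-02  9.996e-01  4.000e-04]]
```

>>> move_arm([
  [0,0,0.3,-7,0,2,0],
  [0,0,0.3,-14,0,2,0],
  [0,0,0.3,-21,0,2,0],
  [0,0,0.3,-28,0,2,0],
  [0,0,0.3,-35,0,2,0],
  [0,0,0.3,-42,0,2,0],
  [0,0,0.3,-49,0,2,0],
  [0,0,0.3,-56,0,2,0],
  [0,0,0.3,-62,0,2,0],
  [0,0,0.3,-68,0,2,0],
  [0,0,0.3,-73,0,2,0],
  [0,0,0.3,-75,0,2,0],
])

```text
t: 3.82
tcp_pos: [0.5384, -0.0554, 0.0338]
tool_rot: [-0.011, 1.0, 0.001, -0.002]
force: [-5.3, -0.3, 3.5]
finger_gap: 0.999
gripper_force: 3.0
```

```bash
python3 - <<'E'
from h import *
st(); s=snap('wrist','w2.png'); W=cloud(s); np.savez('w2.npz',W=W,img=s['img'])
s=snap('top'); W=cloud(s); K=top(W,(270,155,395,240),.030,.006); K=K[(K[:,0]<.637-.0224*K[:,1]-.003)]; print(len(K),rect(K))
E
```

```text
{'t': 3.8167, 'q': [-0.309, 0.7725, 1.7855, -0.0005, 0.5882, -1.9008], 'tcp_pos': [0.5384, -0.0554, 0.0338], 'tool_rot': [-0.0107, 0.9999, 0.0006, -0.0023], 'force': [-5.3481, -0.3449, 3.5408], 'finger_gap': 0.9993, 'gripper_force': 2.9925}
205 (array([ 591.7, -165.9]), array([22.7, 85.6]), 78.24)
```

View pics/w2.png

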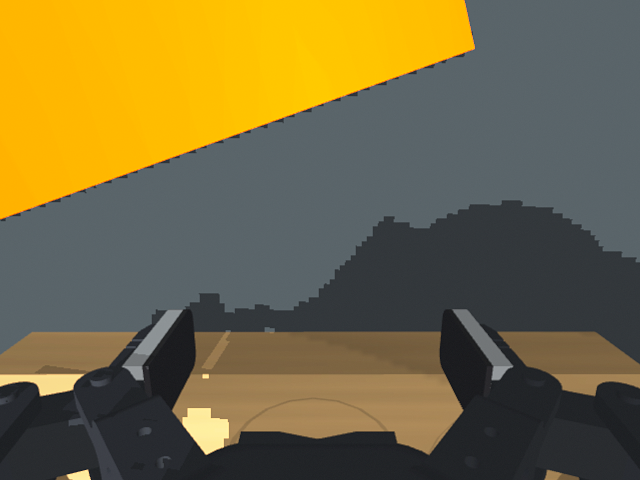

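>>> move_arm([
  [0,0,0,12,0,0,0],
  [0,0,0,14,0,-30,0],
  [0,0,0,14,0,-62,0.3],
  [0,0,0,-10,-30,-70,0.6],
  [0,0,0,-35,-65,-70,1],
  [0,0,0,-57,-100,-70,1],
  [0,0,0,-57,-130,-70,1],
  [0,0,0,-57,-150,-70,1],
  [0,0,0,-57,-150,-60,1],
  [0,0,0,-57,-150,-30,1],
  [0,0,0,-57,-150,-2,1],
  [0,0,0,-57,-150,0,1],
])

```text
t: 4.92
tcp_pos: [0.5972, -0.2031, 0.0287]
tool_rot: [-0.01, 1.0, 0.002, -0.003]
force: [-0.7, 1.3, 0.4]
finger_gap: -0.002
gripper_force: 0.0
```

```bash
python3 - <<'E'
from h import *
st(); s=snap('wrist','w3.png'); W=cloud(s); K=W[abs(W[...,2]-.03)<.003]; K=K[(K[:,0]<.634-.0224*K[:,1])]; print(len(K),rect(K),edge(K,1,-1),edge(K,0,-1))
s=snap('top'); W=cloud(s); K=top(W,(270,150,395,240),.030,.004); K=K[(K[:,0]<.634-.0224*K[:,1])]; print(len(K),rect(K),edge(K,0,-1),edge(K,0,1),edge(K,1,1))
E
```

```text
{'t': 4.9167, 'q': [-0.5048, 0.8444, 1.5471, 0.0005, 0.7581, -2.0962], 'tcp_pos': [0.5972, -0.2031, 0.0287], 'tool_rot': [-0.0101, 0.9999, 0.0021, -0.0034], 'force': [-0.6951, 1.2521, 0.3516], 'finger_gap': -0.0025, 'gripper_force': 0.0}
18709 (array([ 591.4, -177.9]), array([173.9,  84. ]), 88.95) [ 1.5785 -1.1224] [-0.4356  0.494 ]Traceback (most recent call last):
  File "<stdin>", line 3, in <module>
  File "h.py", line 37, in edge
    c=np.polyfit(X,Y,1); r=abs(Y-np.polyval(c,X)); k=r<=max(.001,1.5*np.median(r)); X,Y=X[k],Y[k]
    raise TypeError("expected non-empty vector for x")
TypeError: expected non-empty vector for x
```

>>> move_arm([
  [0,0,0,0,5,-5,1],
  [0,0,0,0,10,-5,1],
  [0,0,0,0,16,-5,1],
  [0,0,0,0,22,-5,1],
  [0,0,0,0,28,-5,1],
  [0,0,0,0,34,-5,1],
  [0,0,0,0,40,-5,1],
  [0,0,0,0,45,-5,1],
  [0,0,0,0,50,-5,1],
  [0,0,0,0,54,-5,1],
  [0,0,0,0,56,-5,1],
  [0,0,0,0,56,-5,1],
])

```text
t: 6.02
tcp_pos: [0.6007, -0.15, 0.04]
tool_rot: [-0.011, 1.0, -0.002, 0.002]
force: [0.4, -4.2, 3.3]
finger_gap: 0.0
gripper_force: 2.2
```

>>> move_arm([
  [0,0,0,0,1,0,1],
  [0,0,0,0,2,0,1],
  [0,0,0,0,3,0,1],
  [0,0,0,0,4,0,1],
  [0,0,0,0,4,0,1],
])

```text
t: 6.43
tcp_pos: [0.6006, -0.1467, 0.0399]
tool_rot: [-0.011, 1.0, -0.002, 0.002]
force: [1.2, -6.2, 4.1]
finger_gap: 0.001
gripper_force: 3.1
```

```bash
cat >> h.py <<'E'
def rackpts(W,ymin=-.2,ymax=.1):
    m=(abs(W[...,2]-.03)<.003)&(W[...,0]<.634-.0224*W[...,1])&(W[...,0]>.48)&(W[...,1]>ymin)&(W[...,1]<ymax)
    return W[m]
E
python3 - <<'E'
from h import *
st(); s=snap('wrist','w3.png'); W=cloud(s); K=rackpts(W); print(len(K),rect(K))
E
```

```text
{'t': 6.4333, 'q': [-0.4195, 0.8137, 1.5896, -0.0022, 0.7324, -2.0099], 'tcp_pos': [0.6006, -0.1467, 0.0399], 'tool_rot': [-0.0106, 0.9999, -0.0019, 0.0024], 'force': [1.1772, -6.1595, 4.0737], 'finger_gap': 0.0015, 'gripper_force': 3.1122}
30014 (array([593.2, -95.5]), array([ 85.3, 130.3]), 2.18)
```

View pics/w3.png

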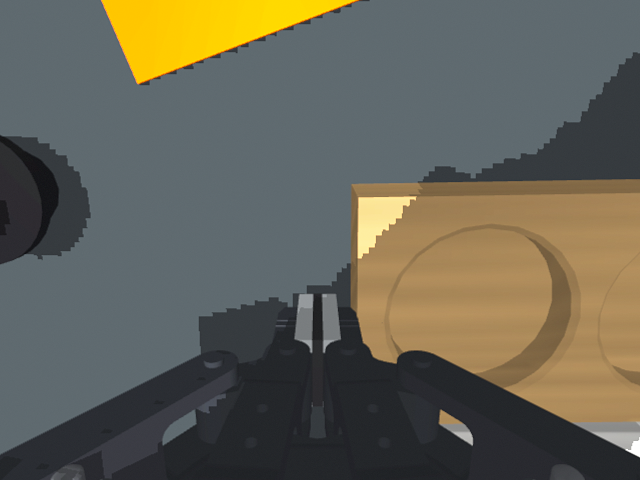

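>>> move_arm([
  [0,0,0,0,1,0,1],
  [0,0,0,0,2,0,1],
  [0,0,0,0,3,0,1],
  [0,0,0,0,4,0,1],
  [0,0,0,0,5,0,1],
  [0,0,0,0,5,0,1],
])

```text
t: 6.98
tcp_pos: [0.6004, -0.1417, 0.0398]
tool_rot: [-0.011, 1.0, -0.002, 0.002]
force: [0.4, -5.6, 3.5]
finger_gap: 0.001
gripper_force: 3.1
```

>>> move_arm([
  [0,0,0,0,0.5,0,1],
  [0,0,0,0,1,0,1],
  [0,0,0,0,1.5,0,1],
  [0,0,0,0,2,0,1],
  [0,0,0,0,2,0,1],
])

```text
t: 7.4
tcp_pos: [0.6003, -0.1397, 0.0398]
tool_rot: [-0.011, 1.0, -0.002, 0.002]
force: [0.2, -5.7, 4.5]
finger_gap: 0.001
gripper_force: 3.2
```

>>> move_arm([
  [0,0,0,0,0.5,0,1],
  [0,0,0,0,1,0,1],
  [0,0,0,0,1,0,1],
])

```text
t: 7.65
tcp_pos: [0.6003, -0.1388, 0.0398]
tool_rot: [-0.011, 1.0, -0.002, 0.002]
force: [0.1, -6.1, 5.0]
finger_gap: 0.001
gripper_force: 3.4
```

```bash
python3 - <<'E'
from h import *
st(); s=snap('wrist'); W=cloud(s); K=rackpts(W); print(len(K),rect(K)); np.savez('w4.npz',W=W,img=s['img'])
s=snap('top'); W=cloud(s); K=rackpts(W); print(len(K),rect(K))
E
```

```text
{'t': 7.65, 'q': [-0.4077, 0.8123, 1.595, -0.0025, 0.7287, -1.9979], 'tcp_pos': [0.6003, -0.1388, 0.0398], 'tool_rot': [-0.0107, 0.9999, -0.0019, 0.0022], 'force': [0.0658, -6.0782, 4.9837], 'finger_gap': 0.0011, 'gripper_force': 3.4009}
30021 (array([592.7, -87.8]), array([ 85. , 129.9]), 2.18)
3 (array([547.1,   7.3]), array([0.1, 4.6]), 0.73)
```

>>> move_arm([
  [0,0,0,0,0.5,0,1],
  [0,0,0,0,1,0,1],
  [0,0,0,0,1.5,0,1],
  [0,0,0,0,2,0,1],
  [0,0,0,0,2,0,1],
])

```text
t: 8.17
tcp_pos: [0.6003, -0.1386, 0.0399]
tool_rot: [-0.011, 1.0, -0.003, 0.002]
force: [-1.3, -12.0, 3.8]
finger_gap: 0.0
gripper_force: 5.9
```

```bash
python3 - <<'E'
from h import *
st(); s=snap('wrist'); W=cloud(s); f=(W[...,1]>.0)|(W[...,0]<.58)
m=(abs(W[...,2]-.03)<.003)&(W[...,0]<.634-.0224*W[...,1])&(W[...,0]>.48)
m[:, :345]=False; K=W[m]; K=K[K[:,0]<.585]; print(len(K),edge(K,1,-1),edge(K,0,-1))
E
```

```text
{'t': 8.1667, 'q': [-0.4063, 0.8119, 1.5957, -0.0059, 0.7269, -1.995], 'tcp_pos': [0.6003, -0.1386, 0.0399], 'tool_rot': [-0.0111, 0.9999, -0.0033, 0.0025], 'force': [-1.3064, -11.97, 3.8457], 'finger_gap': 0.0004, 'gripper_force': 5.9313}
19129 [ 0.0424 -0.151 ] [-0.0395  0.5468]
```

>>> move_arm([
  [0,0,0,0,-10,0,1],
  [0,0,0,0,-12,-35,1],
  [0,0,0,0,-12,-65,1],
  [0,0,0,20,20,-65,0.5],
  [0,0,0,45,50,-65,0],
  [0,0,0,75,80,-65,0],
  [0,0,0,77,115,-65,0],
  [0,0,0,77,128,-65,0],
  [0,0,0,77,128,-45,0],
  [0,0,0,77,128,-20,0],
  [0,0,0,77,128,3,0],
  [0,0,0,77,128,3,0],
])

```text
t: 9.22
tcp_pos: [0.5168, -0.0077, 0.032]
tool_rot: [-0.01, 1.0, 0.001, -0.003]
force: [0.1, 0.3, 0.4]
finger_gap: 1.004
gripper_force: 0.0
```

>>> move_arm([
  [0,0,0,-4,0,0,0],
  [0,0,0,-8,0,0,0],
  [0,0,0,-12,0,0,0],
  [0,0,0,-15,0,0,0],
  [0,0,0,-18,0,0,0],
  [0,0,0,-20,0,0,0],
  [0,0,0,-20,0,0,0],
])

```text
t: 9.8
tcp_pos: [0.537, -0.0078, 0.0358]
tool_rot: [-0.011, 1.0, 0.0, -0.002]
force: [-3.9, -0.3, 3.8]
finger_gap: 1.0
gripper_force: 2.3
```

```bash
python3 - <<'E'
from h import *
st(); s=snap('wrist'); W=cloud(s); m=(abs(W[...,2]-.03)<.003)&(W[...,0]<.62)&(W[...,0]>.5); m[375:]=0
K=W[m]; print(len(K),edge(K,0,-1)); print(R.from_quat(readout.sense()['tool_rot']).as_matrix().round(4).tolist())
E
```

```text
{'t': 9.8, 'q': [-0.2225, 0.7664, 1.7962, -0.0005, 0.5833, -1.8145], 'tcp_pos': [0.537, -0.0078, 0.0358], 'tool_rot': [-0.0108, 0.9999, 0.0004, -0.0021], 'force': [-3.9028, -0.2507, 3.788], 'finger_gap': 1.0002, 'gripper_force': 2.2552}
4100 [-0.0316  0.547 ]
[[-0.9998, -0.0214, -0.0038], [-0.0214, 0.9998, 0.0007], [0.0038, 0.0007, -1.0]]
```

Contact; about 9 mm to go.

>>> move_arm([
  [0,0,0,-1,0,0,0],
  [0,0,0,-2,0,0,0],
  [0,0,0,-3,0,0,0],
  [0,0,0,-4,0,0,0],
  [0,0,0,-5,0,0,0],
  [0,0,0,-6,0,0,0],
  [0,0,0,-7,0,0,0],
  [0,0,0,-7.5,0,0,0],
  [0,0,0,-7.5,0,0,0],
])

```text
t: 10.6
tcp_pos: [0.5436, -0.0074, 0.0354]
tool_rot: [-0.01, 1.0, 0.001, -0.003]
force: [-6.7, -0.2, 5.2]
finger_gap: 1.006
gripper_force: 3.2
```

>>> move_arm([
  [0,0,0,-0.5,0,0,0],
  [0,0,0,-1,0,0,0],
  [0,0,0,-1.5,0,0,0],
  [0,0,0,-1.5,0,0,0],
])

```text
t: 10.93
tcp_pos: [0.545, -0.0074, 0.0354]
tool_rot: [-0.01, 1.0, 0.001, -0.003]
force: [-6.9, 0.4, 4.5]
finger_gap: 1.001
gripper_force: 3.2
```

>>> move_arm([
  [0,0,0,-0.5,0,0,0],
  [0,0,0,-1,0,0,0],
  [0,0,0,-1,0,0,0],
])

```text
t: 11.18
tcp_pos: [0.546, -0.0073, 0.0354]
tool_rot: [-0.01, 1.0, 0.001, -0.003]
force: [-6.6, 0.0, 4.5]
finger_gap: 0.998
gripper_force: 3.3
```

>>> move_arm([
  [0,0,0,-0.5,0,0,0],
  [0,0,0,-1,0,0,0],
  [0,0,0,-1.5,0,0,0],
  [0,0,0,-1.5,0,0,0],
])

```text
t: 11.52
tcp_pos: [0.5463, -0.0073, 0.0354]
tool_rot: [-0.01, 1.0, 0.001, -0.004]
force: [-9.2, -1.3, 6.6]
finger_gap: 1.008
gripper_force: 4.4
```

```bash
python3 - <<'E'
from h import *
st(); s=snap('wrist'); W=cloud(s); m=(abs(W[...,2]-.03)<.003)&(W[...,0]<.62)&(W[...,0]>.5); m[375:]=0
K=W[m]; print(len(K),edge(K,0,-1))
E
```

```text
{'t': 11.5167, 'q': [-0.2177, 0.7735, 1.7693, -0.0008, 0.6077, -1.8083], 'tcp_pos': [0.5463, -0.0073, 0.0354], 'tool_rot': [-0.0102, 0.9999, 0.0008, -0.0044], 'force': [-9.2124, -1.276, 6.5652], 'finger_gap': 1.0079, 'gripper_force': 4.3839}
4229 [-0.02    0.5558]
```

>>> move_arm([
  [0,0,0,-0.5,0,0,0],
  [0,0,0,-1,0,0,0],
  [0,0,0,-1.5,0,0,0],
  [0,0,0,-1.5,0,0,0],
  [0,0,0,-1.5,0,0,0],
])

```text
t: 11.98
tcp_pos: [0.5463, -0.0073, 0.0354]
tool_rot: [-0.01, 1.0, 0.001, -0.006]
force: [-10.8, -3.1, 8.3]
finger_gap: 1.003
gripper_force: 5.6
```

>>> move_arm([
  [0,0,0,10,0,0,0],
  [0,0,0,20,0,-25,0],
  [0,0,0,30,0,-65,0],
  [0,0,0,30,0,-105,0],
  [0,0,0,30,0,-145,0],
  [0,0,0,30,0,-185,0],
  [0,0,0,30,0,-225,0],
  [0,0,0,30,0,-260,0],
  [0,0,0,30,0,-280,0],
  [0,0,0,30,0,-280,0],
])

```text
t: 12.82
tcp_pos: [0.5257, -0.0091, 0.3216]
tool_rot: [-0.01, 1.0, -0.002, 0.008]
force: [0.8, 0.0, 0.2]
finger_gap: 1.001
gripper_force: 0.0
```

```bash
cat > look.py <<'E'
from h import *
import sys
st(); s=snap('wrist',sys.argv[1] if len(sys.argv)>1 else None); W=cloud(s); np.savez('look.npz',W=W,img=s['img'])
Z=W[...,2]; K=W[(abs(Z-.03)<.004)&(W[...,0]<.636-.0224*W[...,1])&(W[...,0]>.53)&(W[...,1]<.1)&(W[...,1]>-.14)]; print('rack',len(K),rect(K),'x-',edge(K,0,-1),'y-',edge(K,1,-1))
L=W[(abs(Z-.025)<.003)&(W[...,0]>.636-.0224*W[...,1])&(W[...,0]<.66)&(abs(W[...,1])<.12)]; print('L',len(L),rect(L),'xmax',edge(L,0,1))
E
python3 look.py w5.png
```

```text
{'t': 12.8167, 'q': [-0.2304, 0.3115, 1.6068, 0.0006, 1.2078, -1.8217], 'tcp_pos': [0.5257, -0.0091, 0.3216], 'tool_rot': [-0.0101, 0.9999, -0.0016, 0.0076], 'force': [0.7684, 0.0273, 0.1551], 'finger_gap': 1.0005, 'gripper_force': 0.0}
rack 8185 (array([596.4, -12.8]), array([ 79.8, 227.2]), 1.26) x- [-0.0213  0.5563] y- [ 0.0199 -0.1377]
L 1510 (array([644.5,  -8.4]), array([ 16.6, 217.2]), 1.24) xmax [-0.0216  0.6524]
```

View pics/w5.png

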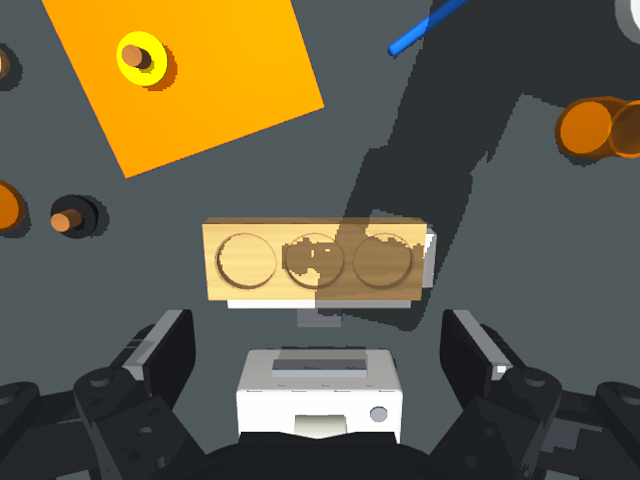

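```bash
cat > objs.py <<'E'
from h import *
s=snap('top','t.png'); W=cloud(s); I=s['img']; np.savez('t.npz',W=W,img=I)
def f(n,u,v,zl=.012,r=20):
    p,c=box(W,I,u-r,v-r,u+r+1,v+r+1,zl,.12)
    if len(p)<5: print(n,'none'); return
    zm=np.percentile(p[:,2],99); t=p[p[:,2]>zm-.008]; print(n,len(p),zm.round(4),circ(t),t.mean(0).round(4))
for a in [('fR',459,199,.055),('fL',195,243,.055),('sL',144,233),('sR',487,229),('sM',450,260)]: f(*a)
cv2.imwrite('pics/tc.png',cv2.resize(np.hstack([I[190:310,90:250],I[150:270,400:540]]),None,fx=2.6,fy=2.6)[:,:,::-1])
E
python3 objs.py
```

```text
fR 197 0.0824 (array([ 0.5496, -0.3542]), 0.048) [ 0.5488 -0.3535  0.077 ]
fL 171 0.0787 (array([0.4576, 0.2556]), 0.0491) [0.4571 0.2569 0.0744]
sL 317 0.0493 (array([0.4866, 0.3777]), 0.0189) [0.4862 0.3771 0.0453]
sR 312 0.0496 (array([ 0.478 , -0.4186]), 0.0186) [ 0.4783 -0.418   0.0459]
sM 316 0.0493 (array([ 0.4081, -0.3301]), 0.0174) [ 0.4082 -0.3302  0.0464]
```

View pics/tc.png

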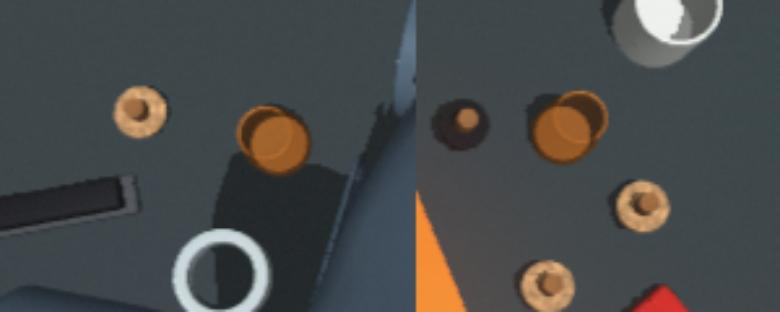

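The crop shows two open, upright amber flasks and plain cork stoppers, all unmoved. The rack is snug: both edges agree with the target within 1 mm. Next I'll hover over the left flask.

>>> move_arm([
  [0,0,0,12,30,0,0],
  [0,0,0,25,65,0,0],
  [0,0,0,40,100,0,0],
  [0,0,0,55,135,0,0],
  [0,0,0,68,170,0,0],
  [0,0,0,80,205,0,0],
  [0,0,0,92,235,0,0],
  [0,0,0,101,255,0,0],
  [0,0,0,101,261,0,0],
  [0,0,0,101,261,0,0],
  [0,0,0,101,261,0,0],
])

```text
t: 13.83
tcp_pos: [0.4155, 0.2499, 0.3142]
tool_rot: [-0.011, 1.0, -0.001, -0.001]
force: [0.4, 0.0, 0.0]
finger_gap: 1.0
gripper_force: 0.0
```

```bash
cat > meas.py <<'E'
# wrist measure: python meas.py x y zmin : top circle near (x,y)
from h import *
import sys
x,y,zl=map(float,sys.argv[1:4]); z0=float(sys.argv[4])
st(); print('R',R.from_quat(readout.sense()['tool_rot']).as_matrix().round(4).tolist())
s=snap('wrist'); W=cloud(s); d=np.hypot(W[...,0]-x,W[...,1]-y)
t=W[(d<.045)&(W[...,2]>zl)&(W[...,2]<.13)]; c,D=circ(t); print('top',len(t),c,D,np.percentile(t[:,2],[5,50,95]).round(4))
c=np.array(c); print('rel',rel([c[0],c[1],z0]))
E
python3 meas.py .4576 .256 .07 .066
```

```text
{'t': 13.8333, 'q': [0.311, 0.266, 1.6985, -0.0008, 1.1788, -1.2807], 'tcp_pos': [0.4155, 0.2499, 0.3142], 'tool_rot': [-0.0106, 0.9999, -0.0006, -0.0007], 'force': [0.4269, 0.0385, 0.0039], 'finger_gap': 1.0002, 'gripper_force': 0.0}
R [[-0.9998, -0.0212, -0.0015], [-0.0212, 0.9998, -0.0012], [0.0015, -0.0012, -1.0]]
top 645 [0.4577 0.2578] 0.048 [0.0711 0.0738 0.0751]
rel [-42.3   7.7 248.4]
```

>>> move_arm([
  [0,0,0,-20,4,35,0],
  [0,0,0,-42,7.5,75,0],
  [0,0,0,-42.3,7.7,115,0],
  [0,0,0,-42.3,7.7,150,0],
  [0,0,0,-42.3,7.7,180,0],
  [0,0,0,-42.3,7.7,205,0],
  [0,0,0,-42.3,7.7,225,0],
  [0,0,0,-42.3,7.7,240,0],
  [0,0,0,-42.3,7.7,247,0],
  [0,0,0,-42.3,7.7,248,0],
  [0,0,0,-42.3,7.7,248,0],
], squeeze=20)

```text
t: 14.8
tcp_pos: [0.4582, 0.2581, 0.0672]
tool_rot: [-0.01, 1.0, -0.0, -0.0]
force: [0.1, 0.2, -1.2]
finger_gap: 1.001
gripper_force: 0.0
```

```bash
python3 - <<'E'
from h import *
st(); print(rel([.4577,.2578,.066]))
E
```

```text
{'t': 14.8, 'q': [0.3004, 0.7003, 1.8201, -0.0001, 0.6214, -1.2894], 'tcp_pos': [0.4582, 0.2581, 0.0672], 'tool_rot': [-0.0095, 1.0, -0.0001, -0.0001], 'force': [0.0577, 0.2079, -1.1583], 'finger_gap': 1.0008, 'gripper_force': 0.0}
[ 0.5 -0.3  1.2]
```

>>> move_arm([
  [0,0,0,0.5,-0.3,1,0.2],
  [0,0,0,0.5,-0.3,1,0.3],
  [0,0,0,0.5,-0.3,1,0.36],
  [0,0,0,0.5,-0.3,1,0.39],
  [0,0,0,0.5,-0.3,1,0.42],
  [0,0,0,0.5,-0.3,1,0.44],
  [0,0,0,0.5,-0.3,1,0.46],
  [0,0,0,0.5,-0.3,1,0.48],
  [0,0,0,0.5,-0.3,1,0.5],
  [0,0,0,0.5,-0.3,1,0.5],
], squeeze=20)

```text
t: 15.63
tcp_pos: [0.4576, 0.2587, 0.0676]
tool_rot: [-0.011, 1.0, 0.0, 0.001]
force: [-0.7, -1.3, 6.2]
finger_gap: 0.604
gripper_force: 19.9
```

>>> move_arm([
  [0,0,0,0,0,0,0.36],
  [0,0,0,0,0,0,0.3],
  [0,0,0,0,0,-4,0.3],
  [0,0,0,0,0,-8,0.3],
  [0,0,0,0,0,-8,0.36],
  [0,0,0,0,0,-8,0.39],
  [0,0,0,0,0,-8,0.42],
  [0,0,0,0,0,-8,0.44],
  [0,0,0,0,0,-8,0.46],
  [0,0,0,0,0,-8,0.48],
  [0,0,0,0,0,-8,0.5],
  [0,0,0,0,0,-8,0.5],
], squeeze=20)

```text
t: 16.63
tcp_pos: [0.4574, 0.2587, 0.0751]
tool_rot: [-0.01, 1.0, 0.0, 0.001]
force: [0.0, -1.0, 6.4]
finger_gap: 0.596
gripper_force: 19.9
```

>>> move_arm([
  [0,0,0,0,0,-3,0.5],
  [0,0,0,0,0,-8,0.5],
  [0,0,0,0,0,-18,0.5],
  [0,0,0,0,0,-32,0.5],
  [0,0,0,0,0,-48,0.5],
  [0,0,0,0,0,-60,0.5],
  [0,0,0,0,0,-66,0.5],
  [0,0,0,0,0,-70,0.5],
  [0,0,0,0,0,-70,0.5],
])

```text
t: 17.38
tcp_pos: [0.4574, 0.2588, 0.1452]
tool_rot: [-0.01, 1.0, 0.0, 0.001]
force: [-0.4, 0.2, -1.7]
finger_gap: 0.593
gripper_force: 21.1
```

```bash
python3 - <<'E'
from h import *
st(); print(rel([.5971,.0607,.145]))
s=snap('wrist','g1.png'); W=cloud(s); T=readout.sense()['tcp_pos']
t=W[(np.hypot(W[...,0]-T[0],W[...,1]-T[1])<.05)&(abs(W[...,2]-T[2])<.06)]; print(len(t),np.nanmax(t[:,2]) if len(t) else '')
E
```

```text
{'t': 17.3833, 'q': [0.302, 0.5607, 1.7836, 0.0, 0.7958, -1.2895], 'tcp_pos': [0.4574, 0.2588, 0.1452], 'tool_rot': [-0.0104, 0.9999, 0.0002, 0.0007], 'force': [-0.3856, 0.1835, -1.7131], 'finger_gap': 0.5931, 'gripper_force': 21.0887}
[-135.6 -200.9    0.3]
58579 0.2045191217062309
```

View pics/g1.png

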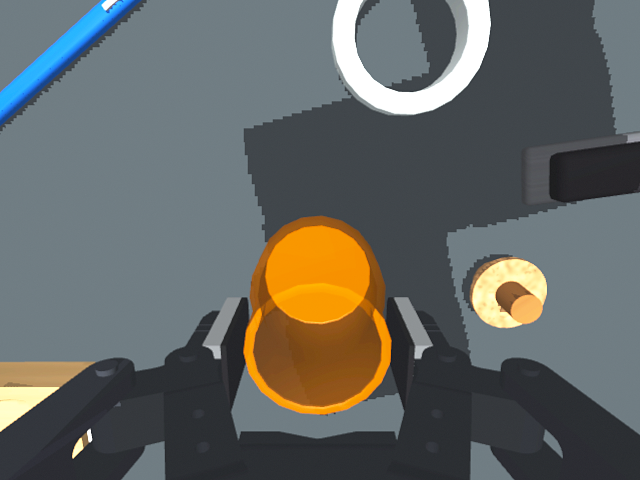

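The flask hangs upright between the pads, with the rim at (318,348).

>>> move_arm([
  [0,0,0,-15,-20,-5,0.5],
  [0,0,0,-32,-45,-5,0.5],
  [0,0,0,-50,-72,-5,0.5],
  [0,0,0,-68,-100,-5,0.5],
  [0,0,0,-86,-128,-5,0.5],
  [0,0,0,-104,-155,-5,0.5],
  [0,0,0,-120,-178,-5,0.5],
  [0,0,0,-131,-194,-5,0.5],
  [0,0,0,-135,-200,-5,0.5],
  [0,0,0,-135.6,-200.9,-5,0.5],
  [0,0,0,-135.6,-200.9,-5,0.5],
  [0,0,0,-135.6,-200.9,-5,0.5],
])

```text
t: 18.43
tcp_pos: [0.5952, 0.0618, 0.1487]
tool_rot: [-0.011, 1.0, 0.0, -0.001]
force: [-0.2, -0.4, -1.7]
finger_gap: 0.589
gripper_force: 21.2
```

```bash
cat > held.py <<'E'
# python held.py hx hy z : held flask rim centre, shift to hole
from h import *
import sys
h=np.array(list(map(float,sys.argv[1:4])))
s0=st(); s=snap('wrist'); W=cloud(s); I=s['img'].astype(int); T=np.array(s0['tcp_pos'])
am=(I[...,0]-I[...,2]>70)&(W[...,2]>.05)&(np.hypot(W[...,0]-T[0],W[...,1]-T[1])<.06)
p=W[am]; zr=np.percentile(p[:,2],97); t=p[abs(p[:,2]-zr)<.004]
c,D=circ(t); m=t.mean(0); print('rim z',zr.round(4),len(t),'circ',c,D,'rim-tcp',(np.array(c)-T[:2]).round(4))
b=p[(p[:,2]>zr-.08)&(p[:,2]<zr-.045)]; 
if len(b): print('body y range',np.percentile(b[:,1],[.5,99.5]).round(4),b[:,2].min().round(4))
tgt=T.copy(); tgt[:2]+=h[:2]-np.array(c); tgt[2]=h[2]; print('rel by rim',rel(tgt),'rel by tcp',rel(h))
E
python3 held.py .5971 .0607 .091; python3 look.py
```

```text
{'t': 18.4333, 'q': [-0.0833, 0.631, 1.5925, 0.0005, 0.9207, -1.676], 'tcp_pos': [0.5952, 0.0618, 0.1487], 'tool_rot': [-0.0108, 0.9999, 0.0003, -0.0013], 'force': [-0.2214, -0.3567, -1.7065], 'finger_gap': 0.5895, 'gripper_force': 21.1668}
rim z 0.148 5150 circ [0.5956 0.0613] 0.0489 rim-tcp [ 0.0004 -0.0005]
body y range [0.0373 0.0854] 0.0728
rel by rim [-1.5 -0.9 57.9] rel by tcp [-1.9 -1.3 57.9]
{'t': 18.4833, 'q': [-0.083, 0.6308, 1.5925, 0.0004, 0.9207, -1.6761], 'tcp_pos': [0.5953, 0.062, 0.1489], 'tool_rot': [-0.0111, 0.9999, 0.0003, -0.0011], 'force': [0.1072, -0.1574, -1.1374], 'finger_gap': 0.5908, 'gripper_force': 21.1671}
rack 21484 (array([596.6, -13.1]), array([ 79.6, 227.9]), 1.24) x- [-0.0209  0.5566] y- [-0.0744 -0.0804]
L 1923 (array([645.7, -48.1]), array([ 16.3, 138.6]), 1.16) xmax [-0.0226  0.6523]
```

>>> move_arm([
  [0,0,0,-1.5,-0.9,8,0.5],
  [0,0,0,-1.5,-0.9,20,0.5],
  [0,0,0,-1.5,-0.9,30,0.5],
  [0,0,0,-1.5,-0.9,37,0.5],
  [0,0,0,-1.5,-0.9,42,0.5],
  [0,0,0,-1.5,-0.9,45,0.5],
  [0,0,0,-1.5,-0.9,48,0.5],
  [0,0,0,-1.5,-0.9,50,0.5],
  [0,0,0,-1.5,-0.9,50,0.5],
])

```text
t: 19.28
tcp_pos: [0.5983, 0.0596, 0.099]
tool_rot: [-0.01, 1.0, 0.0, -0.0]
force: [-0.5, 0.3, -1.1]
finger_gap: 0.592
gripper_force: 21.2
```

```bash
python3 held.py .5971 .0607 .091
```

```text
{'t': 19.2833, 'q': [-0.0864, 0.7073, 1.6132, -0.0, 0.8214, -1.6776], 'tcp_pos': [0.5983, 0.0596, 0.099], 'tool_rot': [-0.0103, 0.9999, 0.0, -0.0002], 'force': [-0.4794, 0.2662, -1.0675], 'finger_gap': 0.5923, 'gripper_force': 21.1682}
rim z 0.0985 5141 circ [0.5967 0.0519] 0.0634 rim-tcp [-0.0016 -0.0077]
body y range [0.031  0.0878] 0.05
rel by rim [-0.4  8.8  8.3] rel by tcp [1.3 1.1 8.3]
```

>>> move_arm([
  [0,0,0,1,1,2,0.5],
  [0,0,0,1,1,4,0.5],
  [0,0,0,1,1,5.5,0.5],
  [0,0,0,1,1,6.5,0.5],
  [0,0,0,1,1,7,0.5],
  [0,0,0,1,1,7,0.5],
])

```text
t: 19.83
tcp_pos: [0.5973, 0.0606, 0.0922]
tool_rot: [-0.01, 1.0, 0.0, -0.0]
force: [-0.3, 0.1, -1.5]
finger_gap: 0.593
gripper_force: 21.2
```

>>> move_arm([
  [0,0,0,0,0,0,0.4],
  [0,0,0,0,0,0,0.35],
  [0,0,0,0,0,0,0.25],
  [0,0,0,0,0,0,0.15],
  [0,0,0,0,0,-20,0.15],
  [0,0,0,0,0,-55,0.15],
  [0,0,0,0,0,-95,0.15],
  [0,0,0,20,0,-135,0.1],
  [0,0,0,45,0,-175,0],
  [0,0,0,70,0,-210,0],
  [0,0,0,70,0,-220,0],
  [0,0,0,70,0,-220,0],
])

```text
t: 20.83
tcp_pos: [0.5278, 0.0593, 0.3176]
tool_rot: [-0.01, 1.0, -0.001, 0.005]
force: [1.1, -0.6, -0.1]
finger_gap: 0.996
gripper_force: 0.0
```

```bash
python3 look.py; python3 meas.py .5975 .060 .082 .1; python3 objs.py
```

```text
{'t': 20.8333, 'q': [-0.0986, 0.3261, 1.5962, -0.0, 1.2099, -1.6903], 'tcp_pos': [0.5278, 0.0593, 0.3176], 'tool_rot': [-0.0105, 0.9999, -0.0005, 0.0047], 'force': [1.1228, -0.6203, -0.0533], 'finger_gap': 0.996, 'gripper_force': 0.0}
rack 8061 (array([596.4, -12.9]), array([ 80.1, 227.5]), 1.19) x- [-0.0209  0.5563] y- [ 0.0202 -0.1381]
L 1258 (array([644.3,  -2.4]), array([ 16.5, 207. ]), 1.17) xmax [-0.0206  0.6521]
{'t': 20.8833, 'q': [-0.0988, 0.3298, 1.5974, 0.0, 1.2078, -1.6903], 'tcp_pos': [0.5279, 0.0592, 0.3152], 'tool_rot': [-0.0104, 0.9999, -0.0003, 0.0033], 'force': [0.0498, -0.7161, -0.329], 'finger_gap': 0.9968, 'gripper_force': 0.0}
R [[-0.9998, -0.0207, 0.0065], [-0.0207, 0.9998, -0.0006], [-0.0065, -0.0007, -1.0]]
top 848 [0.5974 0.0606] 0.0483 [0.0831 0.0895 0.0911]
rel [-69.3   0.  213.5]
fR 195 0.0813 (array([ 0.5503, -0.3532]), 0.0497) [ 0.5502 -0.3543  0.0762]
fL none
sL 317 0.0493 (array([0.4861, 0.3771]), 0.0186) [0.4862 0.3772 0.0455]
sR 312 0.05 (array([ 0.4787, -0.4178]), 0.0196) [ 0.4779 -0.4178  0.0461]
sM 315 0.0506 (array([ 0.4078, -0.3296]), 0.0187) [ 0.4085 -0.3295  0.047 ]
```

>>> move_arm([
  [0,0,0,8,25,0,0],
  [0,0,0,16,60,0,0],
  [0,0,0,24,95,0,0],
  [0,0,0,32,130,0,0],
  [0,0,0,40,165,0,0],
  [0,0,0,48,200,0,0],
  [0,0,0,56,235,0,0.3],
  [0,0,0,64,265,0,0.5],
  [0,0,0,72,292,0,0.5],
  [0,0,0,79,311,0,0.5],
  [0,0,0,81,318,0,0.5],
  [0,0,0,81,318,0,0.5],
])

```text
t: 21.98
tcp_pos: [0.439, 0.3766, 0.3101]
tool_rot: [-0.012, 1.0, -0.001, -0.002]
force: [-0.2, -0.3, -0.3]
finger_gap: 0.499
gripper_force: 0.0
```

```bash
python3 meas.py .4866 .3772 .037 .045; python3 meas.py .4866 .3772 .015 .045|grep top
```

```text
{'t': 21.9833, 'q': [0.516, 0.4077, 1.4851, -0.0, 1.2523, -1.0781], 'tcp_pos': [0.439, 0.3766, 0.3101], 'tool_rot': [-0.0117, 0.9999, -0.0008, -0.0015], 'force': [-0.1887, -0.2542, -0.3381], 'finger_gap': 0.4994, 'gripper_force': 0.0}
R [[-0.9997, -0.0234, -0.003], [-0.0234, 0.9997, -0.0017], [0.0031, -0.0017, -1.0]]
top 295 [0.4868 0.3791] 0.0185 [0.0399 0.044  0.0452]
rel [-47.9   3.2 265.4]
top 1570 [0.4868 0.3788] 0.0469 [0.0208 0.0224 0.0445]
```

>>> move_arm([
  [0,0,0,-15,1,35,0.5],
  [0,0,0,-35,2,75,0.5],
  [0,0,0,-48,3.2,115,0.5],
  [0,0,0,-48,3.2,150,0.5],
  [0,0,0,-48,3.2,185,0.5],
  [0,0,0,-48,3.2,215,0.5],
  [0,0,0,-48,3.2,238,0.5],
  [0,0,0,-48,3.2,250,0.5],
  [0,0,0,-48,3.2,257,0.5],
  [0,0,0,-48,3.2,259,0.5],
  [0,0,0,-48,3.2,259,0.5],
])

```text
t: 23.0
tcp_pos: [0.4886, 0.3794, 0.0539]
tool_rot: [-0.01, 1.0, 0.0, 0.001]
force: [-0.1, -0.8, 1.0]
finger_gap: 0.498
gripper_force: 0.0
```

```bash
python3 - <<'E'
from h import *
st(); print(rel([.4868,.3791,.051]))
E
```

```text
{'t': 23.0, 'q': [0.4799, 0.7928, 1.5825, -0.0002, 0.7652, -1.1107], 'tcp_pos': [0.4886, 0.3794, 0.0539], 'tool_rot': [-0.0099, 1.0, 0.0002, 0.0005], 'force': [-0.0805, -0.7547, 0.9921], 'finger_gap': 0.4975, 'gripper_force': 0.0}
[ 1.8 -0.3  2.9]
```

>>> move_arm([
  [0,0,0,1.8,-0.3,2.5,0.6],
  [0,0,0,1.8,-0.3,2.5,0.7],
  [0,0,0,1.8,-0.3,2.5,0.74],
  [0,0,0,1.8,-0.3,2.5,0.78],
  [0,0,0,1.8,-0.3,2.5,0.82],
  [0,0,0,1.8,-0.3,2.5,0.86],
  [0,0,0,1.8,-0.3,2.5,0.9],
  [0,0,0,1.8,-0.3,2.5,0.9],
], squeeze=25)

```text
t: 23.67
tcp_pos: [0.4863, 0.3796, 0.0517]
tool_rot: [-0.01, 1.0, 0.0, 0.001]
force: [-0.9, -0.3, 6.5]
finger_gap: 0.198
gripper_force: 24.5
```

>>> move_arm([
  [0,0,0,0,0,-5,0.9],
  [0,0,0,0,0,-15,0.9],
  [0,0,0,0,0,-35,0.9],
  [0,0,0,0,0,-65,0.9],
  [0,0,0,0,0,-95,0.9],
  [0,0,0,0,0,-120,0.9],
  [0,0,0,0,0,-130,0.9],
  [0,0,0,0,0,-130,0.9],
])

```text
t: 24.33
tcp_pos: [0.4874, 0.3803, 0.1841]
tool_rot: [-0.01, 1.0, 0.002, 0.003]
force: [-0.5, 0.9, 0.1]
finger_gap: 0.2
gripper_force: 24.5
```

```bash
python3 - <<'E'
from h import *
s0=st(); print(rel([.5974,.0606,.180])); T=np.array(s0['tcp_pos'])
s=snap('wrist','g2.png'); W=cloud(s); np.savez('g2.npz',W=W,img=s['img'])
E
```

```text
{'t': 24.3333, 'q': [0.482, 0.6022, 1.522, 0.0, 1.0107, -1.1097], 'tcp_pos': [0.4874, 0.3803, 0.1841], 'tool_rot': [-0.0104, 0.9999, 0.0015, 0.003], 'force': [-0.4901, 0.8943, 0.0619], 'finger_gap': 0.1998, 'gripper_force': 24.51}
[-103.3 -321.9    3.8]
```

View pics/g2.png

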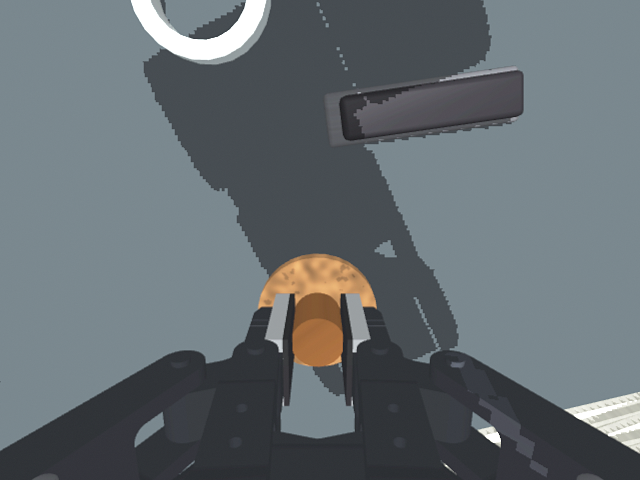

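The stopper is held by its knob at (318,342), upright.

>>> move_arm([
  [0,0,0,-8,-25,0,0.9],
  [0,0,0,-19,-60,0,0.9],
  [0,0,0,-30,-95,0,0.9],
  [0,0,0,-42,-130,0,0.9],
  [0,0,0,-53,-165,0,0.9],
  [0,0,0,-64,-200,0,0.9],
  [0,0,0,-75,-235,0,0.9],
  [0,0,0,-86,-268,0,0.9],
  [0,0,0,-95,-295,2,0.9],
  [0,0,0,-101,-314,4,0.9],
  [0,0,0,-103,-322,4,0.9],
  [0,0,0,-103,-322,4,0.9],
])

```text
t: 25.38
tcp_pos: [0.5949, 0.0577, 0.1747]
tool_rot: [-0.009, 1.0, 0.0, -0.002]
force: [0.4, 0.6, -1.0]
finger_gap: 0.199
gripper_force: 24.5
```

>>> move_arm([
  [0,0,0,0,0,0,0.9],
  [0,0,0,0,0,0,0.9],
  [0,0,0,0,0,0,0.9],
])

```text
t: 25.63
tcp_pos: [0.5947, 0.0612, 0.1765]
tool_rot: [-0.011, 1.0, 0.0, -0.001]
force: [-0.3, 0.9, -0.0]
finger_gap: 0.195
gripper_force: 24.5
```

```bash
cat > knob.py <<'E'
from h import *
import sys
h=np.array(list(map(float,sys.argv[1:4])))
s0=st(); s=snap('wrist'); W=cloud(s); I=s['img'].astype(int); T=np.array(s0['tcp_pos'])
d=np.hypot(W[...,0]-T[0],W[...,1]-T[1]); br=(I[...,0]-I[...,2]>40)
k=W[br&(d<.02)&(abs(W[...,2]-T[2])<.02)]; zk=np.percentile(k[:,2],97); k=k[abs(k[:,2]-zk)<.002]
print('knob top',zk.round(4),circ(k),'minus tcp',(np.array(circ(k)[0])-T[:2]).round(4))
fl=W[br&(d<.05)&(abs(W[...,2]-(zk-.022))<.004)]
if len(fl)>9:
    A=np.c_[2*fl[:,:2],np.ones(len(fl))]; print('flange x min',fl[:,0].min().round(4),'y',fl[:,1].min().round(4),fl[:,1].max().round(4),fl[:,2].mean().round(4))
am=W[(I[...,0]-I[...,2]>60)&(np.hypot(W[...,0]-h[0],W[...,1]-h[1])<.04)&(abs(W[...,2]-.091)<.003)]
if len(am)>9: print('rim pts',len(am),'xmin',am[:,0].min().round(4),am[:,1].min().round(4),am[:,1].max().round(4))
tgt=T.copy(); tgt[:2]+=h[:2]-np.array(circ(k)[0]); tgt[2]=h[2]; print('rel knob',rel(tgt),'rel tcp',rel(h))
E
python3 knob.py .5974 .0606 .140
```

```text
{'t': 25.6333, 'q': [-0.0844, 0.5909, 1.5758, 0.0004, 0.9761, -1.678], 'tcp_pos': [0.5947, 0.0612, 0.1765], 'tool_rot': [-0.0113, 0.9999, 0.0002, -0.0006], 'force': [-0.2981, 0.8752, -0.035], 'finger_gap': 0.1947, 'gripper_force': 24.5359}
knob top 0.17 (array([0.595 , 0.0611]), 0.0191) minus tcp [ 0.0003 -0.0001]
flange x min 0.5719 y 0.038 0.0836 0.147
rim pts 912 xmin 0.5735 0.0368 0.0838
rel knob [-2.2 -0.5 36.7] rel tcp [-2.5 -0.6 36.7]
```

>>> move_arm([
  [0,0,0,-2.2,-0.5,8,0.9],
  [0,0,0,-2.2,-0.5,18,0.9],
  [0,0,0,-2.2,-0.5,26,0.9],
  [0,0,0,-2.2,-0.5,33,0.9],
  [0,0,0,-2.2,-0.5,39,0.9],
  [0,0,0,-2.2,-0.5,43,0.9],
  [0,0,0,-2.2,-0.5,46,0.9],
  [0,0,0,-2.2,-0.5,48,0.9],
  [0,0,0,-2.2,-0.5,48,0.9],
  [0,0,0,-2.2,-0.5,48,0.9],
])

```text
t: 26.52
tcp_pos: [0.5979, 0.059, 0.1289]
tool_rot: [-0.01, 1.0, -0.0, 0.0]
force: [0.1, -0.1, -0.2]
finger_gap: 0.201
gripper_force: 24.5
```

```bash
python3 knob.py .5974 .0606 .1245
```

```text
{'t': 26.5167, 'q': [-0.0875, 0.6615, 1.6002, -0.0, 0.8795, -1.6787], 'tcp_pos': [0.5979, 0.059, 0.1289], 'tool_rot': [-0.0102, 0.9999, -0.0, 0.0002], 'force': [0.1262, -0.1213, -0.1735], 'finger_gap': 0.2013, 'gripper_force': 24.5407}
knob top 0.1223 (array([0.5986, 0.0586]), 0.0193) minus tcp [ 0.0007 -0.0004]
flange x min 0.575 y 0.0358 0.0813 0.0994
rim pts 1068 xmin 0.5736 0.0391 0.0841
rel knob [1.3 2.  4.6] rel tcp [0.6 1.6 4.6]
```

>>> move_arm([
  [0,0,0,1,1.5,0,0.9],
  [0,0,0,1,1.5,1,0.9],
  [0,0,0,1,1.5,2,0.9],
  [0,0,0,1,1.5,2.7,0.9],
  [0,0,0,1,1.5,3.3,0.9],
  [0,0,0,1,1.5,3.6,0.9],
  [0,0,0,1,1.5,3.6,0.9],
])

```text
t: 27.15
tcp_pos: [0.5966, 0.0606, 0.1251]
tool_rot: [-0.01, 1.0, 0.0, -0.0]
force: [0.1, 0.1, 0.0]
finger_gap: 0.197
gripper_force: 24.5
```

```bash
python3 knob.py .5974 .0606 .1245
```

```text
{'t': 27.15, 'q': [-0.085, 0.6663, 1.6048, 0.0, 0.8708, -1.6765], 'tcp_pos': [0.5966, 0.0606, 0.1251], 'tool_rot': [-0.0103, 0.9999, 0.0, -0.0001], 'force': [0.0674, 0.0941, 0.025], 'finger_gap': 0.1967, 'gripper_force': 24.5409}
knob top 0.1186 (array([0.597 , 0.0602]), 0.0191) minus tcp [ 0.0004 -0.0004]
flange x min 0.5741 y 0.0374 0.0829 0.0956
rim pts 627 xmin 0.5735 0.0369 0.0841
rel knob [-0.3  0.4  0.6] rel tcp [-0.7  0.1  0.6]
```

Half a millimetre above home and no force: release, then lift and go to the right-hand flask.

>>> move_arm([
  [0,0,0,0,0,0,0.82],
  [0,0,0,0,0,0,0.75],
  [0,0,0,0,0,0,0.65],
  [0,0,0,0,0,-3,0.55],
  [0,0,0,0,0,-12,0.5],
  [0,0,0,0,0,-35,0.5],
  [0,0,0,0,0,-75,0.5],
  [0,0,0,25,0,-115,0.4],
  [0,0,0,50,0,-155,0.2],
  [0,0,0,70,0,-190,0.2],
  [0,0,0,70,0,-195,0.2],
  [0,0,0,70,0,-195,0.2],
])

```text
t: 28.2
tcp_pos: [0.5272, 0.0592, 0.3256]
tool_rot: [-0.01, 1.0, -0.001, 0.005]
force: [0.8, -0.3, -0.3]
finger_gap: 0.796
gripper_force: 0.0
```

```bash
python3 meas.py .597 .0605 .112 .1;  python3 meas.py .597 .0605 .090 .1|grep top; python3 objs.py; python3 - <<'E'
from h import *
print(rel([.50,-.35,.32]))
E
```

```text
{'t': 28.2, 'q': [-0.099, 0.3167, 1.5864, -0.0, 1.2288, -1.6907], 'tcp_pos': [0.5272, 0.0592, 0.3256], 'tool_rot': [-0.0104, 0.9999, -0.0005, 0.0048], 'force': [0.8417, -0.2682, -0.3331], 'finger_gap': 0.7959, 'gripper_force': 0.0}
R [[-0.9997, -0.0209, 0.0097], [-0.0209, 0.9998, -0.001], [-0.0096, -0.0012, -1.0]]
top 372 [0.5974 0.0604] 0.0193 [0.1139 0.1169 0.118 ]
rel [-68.8  -0.  223.6]
top 2032 [0.5969 0.0604] 0.0474 [0.0936 0.0954 0.1175]
fR 192 0.0808 (array([ 0.5496, -0.3542]), 0.0481) [ 0.549  -0.3527  0.0761]
fL none
sL none
sR 314 0.0513 (array([ 0.4786, -0.4184]), 0.0182) [ 0.4782 -0.4183  0.0466]
sM 316 0.0499 (array([ 0.4083, -0.3294]), 0.0183) [ 0.4086 -0.3293  0.0461]
[ 3.500e+01 -4.085e+02 -1.000e-01]
```

>>> move_arm([
  [0,0,0,3,-30,0,0.2],
  [0,0,0,6,-68,0,0.2],
  [0,0,0,10,-106,0,0.2],
  [0,0,0,13,-144,0,0.2],
  [0,0,0,16,-182,0,0.2],
  [0,0,0,19,-220,0,0.2],
  [0,0,0,22,-258,0,0.2],
  [0,0,0,25,-296,0,0.2],
  [0,0,0,28,-334,0,0.2],
  [0,0,0,32,-370,0,0.2],
  [0,0,0,35,-398,0,0.2],
  [0,0,0,35,-408,0,0.2],
])

```text
t: 29.35
tcp_pos: [0.4993, -0.3542, 0.3172]
tool_rot: [-0.008, 1.0, 0.0, -0.001]
force: [0.2, -0.0, 1.3]
finger_gap: 0.8
gripper_force: 0.0
```

>>> move_arm([
  [0,0,0,0,0,0,0.2],
  [0,0,0,0,0,0,0.2],
  [0,0,0,0,0,0,0.2],
])

```text
t: 29.6
tcp_pos: [0.5001, -0.3477, 0.3191]
tool_rot: [-0.011, 1.0, 0.001, -0.001]
force: [0.4, 1.2, 0.7]
finger_gap: 0.8
gripper_force: 0.0
```

```bash
python3 meas.py .5496 -.354 .07 .075
```

```text
{'t': 29.6, 'q': [-0.7911, 0.4441, 1.3965, 0.0007, 1.3041, -2.3839], 'tcp_pos': [0.5001, -0.3477, 0.3191], 'tool_rot': [-0.0109, 0.9999, 0.0014, -0.0009], 'force': [0.3527, 1.1933, 0.6619], 'finger_gap': 0.8002, 'gripper_force': 0.0}
R [[-0.9998, -0.0218, -0.0017], [-0.0218, 0.9998, 0.0028], [0.0017, 0.0028, -1.0]]
top 630 [ 0.5491 -0.3541] 0.0481 [0.0709 0.0738 0.0752]
rel [-48.9  -8.2 244.4]
```

>>> move_arm([
  [0,0,0,-20,-3,35,0.15],
  [0,0,0,-48,-7,75,0.15],
  [0,0,0,-48.9,-7.5,115,0.15],
  [0,0,0,-48.9,-7.5,150,0.15],
  [0,0,0,-48.9,-7.5,180,0.15],
  [0,0,0,-48.9,-7.5,205,0.15],
  [0,0,0,-48.9,-7.5,225,0.15],
  [0,0,0,-48.9,-7.5,237,0.15],
  [0,0,0,-48.9,-7.5,242,0.15],
  [0,0,0,-48.9,-7.5,243,0.15],
  [0,0,0,-48.9,-7.5,243,0.15],
], squeeze=20)

```text
t: 30.57
tcp_pos: [0.5499, -0.3559, 0.0782]
tool_rot: [-0.011, 1.0, -0.001, 0.001]
force: [0.8, 0.8, 0.4]
finger_gap: 0.849
gripper_force: 0.0
```

```bash
python3 - <<'E'
from h import *
st(); print(rel([.5491,-.3541,.0755]))
E
```

```text
{'t': 30.5667, 'q': [-0.7447, 0.7892, 1.4765, 0.0001, 0.8742, -2.3369], 'tcp_pos': [0.5499, -0.3559, 0.0782], 'tool_rot': [-0.0107, 0.9999, -0.0006, 0.0006], 'force': [0.8378, 0.7821, 0.3935], 'finger_gap': 0.8494, 'gripper_force': 0.0}
[0.8 1.9 2.7]
```

>>> move_arm([
  [0,0,0,0.8,1.9,2.5,0.2],
  [0,0,0,0.8,1.9,2.5,0.3],
  [0,0,0,0.8,1.9,2.5,0.33],
  [0,0,0,0.8,1.9,2.5,0.36],
  [0,0,0,0.8,1.9,2.5,0.39],
  [0,0,0,0.8,1.9,2.5,0.41],
  [0,0,0,0.8,1.9,2.5,0.43],
  [0,0,0,0.8,1.9,2.5,0.45],
  [0,0,0,0.8,1.9,2.5,0.47],
  [0,0,0,0.8,1.9,2.5,0.5],
  [0,0,0,0.8,1.9,2.5,0.5],
], squeeze=20)

```text
t: 31.48
tcp_pos: [0.5485, -0.354, 0.0757]
tool_rot: [-0.01, 1.0, 0.0, 0.0]
force: [-0.4, 1.1, 5.1]
finger_gap: 0.582
gripper_force: 20.1
```

>>> move_arm([
  [0,0,0,0,0,-3,0.5],
  [0,0,0,0,0,-8,0.5],
  [0,0,0,0,0,-18,0.5],
  [0,0,0,0,0,-32,0.5],
  [0,0,0,0,0,-48,0.5],
  [0,0,0,0,0,-60,0.5],
  [0,0,0,0,0,-70,0.5],
  [0,0,0,0,0,-75,0.5],
  [0,0,0,0,0,-75,0.5],
])

```text
t: 32.23
tcp_pos: [0.549, -0.3547, 0.1514]
tool_rot: [-0.01, 1.0, -0.001, 0.001]
force: [0.3, 1.0, -1.3]
finger_gap: 0.582
gripper_force: 21.0
```

```bash
python3 held.py .6003 -.0833 .150
```

```text
{'t': 32.2333, 'q': [-0.7443, 0.6873, 1.4468, -0.0, 1.0046, -2.3357], 'tcp_pos': [0.549, -0.3547, 0.1514], 'tool_rot': [-0.0103, 0.9999, -0.001, 0.0011], 'force': [0.272, 1.0475, -1.3429], 'finger_gap': 0.5816, 'gripper_force': 21.0315}
rim z 0.1503 5159 circ [ 0.5503 -0.3549] 0.049 rim-tcp [ 0.0013 -0.0002]
body y range [-0.3787 -0.3322] 0.0767
rel by rim [-5.600e+01  2.701e+02  2.000e-01] rel by tcp [-5.740e+01  2.699e+02  2.000e-01]
```

>>> move_arm([
  [0,0,0,-4,20,0,0.5],
  [0,0,0,-9,48,0,0.5],
  [0,0,0,-15,78,0,0.5],
  [0,0,0,-21,108,0,0.5],
  [0,0,0,-28,138,0,0.5],
  [0,0,0,-34,168,0,0.5],
  [0,0,0,-40,196,0,0.5],
  [0,0,0,-46,222,0,0.5],
  [0,0,0,-51,245,0,0.5],
  [0,0,0,-54,261,0,0.5],
  [0,0,0,-56,268,0,0.5],
  [0,0,0,-56,270,0,0.5],
])

```text
t: 33.28
tcp_pos: [0.5985, -0.0815, 0.1489]
tool_rot: [-0.011, 1.0, 0.0, -0.001]
force: [0.2, -0.7, -1.1]
finger_gap: 0.583
gripper_force: 21.1
```

>>> move_arm([
  [0,0,0,0,0,0,0.5],
  [0,0,0,0,0,0,0.5],
  [0,0,0,0,0,0,0.5],
])

```text
t: 33.53
tcp_pos: [0.5987, -0.0843, 0.1495]
tool_rot: [-0.01, 1.0, -0.0, -0.0]
force: [0.2, 0.2, -1.8]
finger_gap: 0.582
gripper_force: 21.1
```

```bash
python3 held.py .6003 -.0833 .102; python3 look.py
```

```text
{'t': 33.5333, 'q': [-0.3244, 0.6357, 1.5777, -0.0004, 0.9282, -1.9142], 'tcp_pos': [0.5987, -0.0843, 0.1495], 'tool_rot': [-0.0096, 1.0, -0.0002, -0.0001], 'force': [0.1615, 0.1511, -1.7562], 'finger_gap': 0.5818, 'gripper_force': 21.0987}
rim z 0.1484 5119 circ [ 0.6    -0.0842] 0.0494 rim-tcp [0.0013 0.0001]
body y range [-0.1083 -0.0609] 0.0729
rel by rim [-0.3  0.9 47.6] rel by tcp [-1.6  1.  47.6]
{'t': 33.5833, 'q': [-0.3245, 0.6356, 1.5776, -0.0003, 0.9283, -1.9141], 'tcp_pos': [0.5987, -0.0843, 0.1496], 'tool_rot': [-0.0095, 1.0, -0.0001, -0.0], 'force': [-0.1402, -0.3042, -1.5584], 'finger_gap': 0.5872, 'gripper_force': 21.0987}
rack 19409 (array([596.5, -12.9]), array([ 79.4, 226.8]), 1.18) x- [-0.0206  0.5566] y- [ 0.0226 -0.1395]
L 2086 (array([643.9,  25.9]), array([ 16.8, 135.9]), 1.4) xmax [-0.0256  0.6525]
```

>>> move_arm([
  [0,0,0,-0.3,0.5,8,0.5],
  [0,0,0,-0.3,0.5,20,0.5],
  [0,0,0,-0.3,0.5,29,0.5],
  [0,0,0,-0.3,0.5,35,0.5],
  [0,0,0,-0.3,0.5,39,0.5],
  [0,0,0,-0.3,0.5,41,0.5],
  [0,0,0,-0.3,0.5,41,0.5],
  [0,0,0,-0.3,0.5,41,0.5],
])

```text
t: 34.3
tcp_pos: [0.5992, -0.0825, 0.1087]
tool_rot: [-0.01, 1.0, -0.0, 0.0]
force: [0.2, -0.5, -1.2]
finger_gap: 0.579
gripper_force: 21.1
```

```bash
python3 - <<'E'
from h import *
st(); print(rel([.6003-.0013,-.0834,.0925]))
E
```

```text
{'t': 34.3, 'q': [-0.3214, 0.6959, 1.5996, 0.0, 0.8459, -1.913], 'tcp_pos': [0.5992, -0.0825, 0.1087], 'tool_rot': [-0.0104, 0.9999, -0.0, 0.0001], 'force': [0.1618, -0.5041, -1.2066], 'finger_gap': 0.5792, 'gripper_force': 21.1007}
[ 0.3 -0.9 16.2]
```

>>> move_arm([
  [0,0,0,0.3,-0.9,2,0.5],
  [0,0,0,0.3,-0.9,5,0.5],
  [0,0,0,0.3,-0.9,8,0.5],
  [0,0,0,0.3,-0.9,11,0.5],
  [0,0,0,0.3,-0.9,13.5,0.5],
  [0,0,0,0.3,-0.9,15,0.5],
  [0,0,0,0.3,-0.9,16,0.5],
  [0,0,0,0.3,-0.9,16,0.5],
])

```text
t: 34.97
tcp_pos: [0.5987, -0.0834, 0.0924]
tool_rot: [-0.01, 1.0, 0.0, -0.0]
force: [-0.9, -0.2, -0.7]
finger_gap: 0.58
gripper_force: 21.1
```

>>> move_arm([
  [0,0,0,0,0,0,0.4],
  [0,0,0,0,0,0,0.35],
  [0,0,0,0,0,0,0.25],
  [0,0,0,0,0,0,0.15],
  [0,0,0,0,0,-20,0.15],
  [0,0,0,0,0,-55,0.15],
  [0,0,0,0,0,-95,0.15],
  [0,0,0,20,0,-135,0.1],
  [0,0,0,45,0,-175,0],
  [0,0,0,70,0,-210,0],
  [0,0,0,70,0,-220,0],
  [0,0,0,70,0,-220,0],
])

```text
t: 35.97
tcp_pos: [0.5293, -0.0854, 0.3181]
tool_rot: [-0.01, 1.0, -0.002, 0.005]
force: [1.0, 0.2, 0.1]
finger_gap: 1.0
gripper_force: 0.0
```

```bash
python3 look.py|grep rack; python3 meas.py .6003 -.0833 .082 .1; python3 meas.py .597 .0605 .112 .1|grep top; python3 objs.py; python3 - <<'E'
from h import *
print(rel([.36,-.33,.30]))
E
```

```text
rack 7296 (array([596.3, -12.8]), array([ 80., 227.]), 1.24) x- [-0.0205  0.5564] y- [ 0.018  -0.1365]
{'t': 36.0167, 'q': [-0.3682, 0.3365, 1.5853, 0.0, 1.213, -1.9593], 'tcp_pos': [0.5294, -0.0853, 0.3157], 'tool_rot': [-0.0101, 0.9999, -0.0012, 0.0031], 'force': [-0.1269, -0.8145, -0.5923], 'finger_gap': 0.9986, 'gripper_force': 0.0}
R [[-0.9998, -0.0202, 0.0063], [-0.0203, 0.9998, -0.0024], [-0.0062, -0.0025, -1.0]]
top 849 [ 0.5996 -0.0837] 0.0483 [0.0832 0.0895 0.0911]
rel [-7.000e+01  1.000e-01  2.139e+02]
top 410 [0.5968 0.0601] 0.0194 [0.1139 0.1169 0.118 ]
fR none
fL none
sL none
sR 312 0.0486 (array([ 0.4798, -0.418 ]), 0.0212) [ 0.478  -0.4178  0.0448]
sM 316 0.0493 (array([ 0.4082, -0.3294]), 0.0187) [ 0.408  -0.3298  0.046 ]
[ 173.5 -241.8   11.6]
```

Flask 2 is seated, with its rim at (0.5996, -0.0837) and z 0.091, and the rack is still snug. Now the middle cork.

>>> move_arm([
  [0,0,0,12,-17,0,0.3],
  [0,0,0,32,-45,0,0.5],
  [0,0,0,53,-74,0,0.5],
  [0,0,0,74,-103,0,0.5],
  [0,0,0,95,-132,3,0.5],
  [0,0,0,116,-161,6,0.5],
  [0,0,0,136,-190,10,0.5],
  [0,0,0,153,-214,12,0.5],
  [0,0,0,166,-232,12,0.5],
  [0,0,0,173,-241,12,0.5],
  [0,0,0,173,-242,12,0.5],
  [0,0,0,173,-242,12,0.5],
])

```text
t: 37.17
tcp_pos: [0.3609, -0.3302, 0.2996]
tool_rot: [-0.01, 1.0, 0.001, -0.0]
force: [-0.2, 0.1, -0.1]
finger_gap: 0.501
gripper_force: 0.0
```

>>> move_arm([
  [0,0,0,0,0,0,0.5],
  [0,0,0,0,0,0,0.5],
  [0,0,0,0,0,0,0.5],
])

```text
t: 37.42
tcp_pos: [0.3615, -0.3292, 0.3007]
tool_rot: [-0.011, 1.0, 0.0, 0.0]
force: [0.5, 0.4, -0.3]
finger_gap: 0.496
gripper_force: 0.0
```

```bash
python3 meas.py .4082 -.3296 .037 .051
```

```text
{'t': 37.4167, 'q': [-0.9678, 0.2874, 1.7092, 0.0003, 1.1453, -2.5614], 'tcp_pos': [0.3615, -0.3292, 0.3007], 'tool_rot': [-0.0113, 0.9999, 0.0002, 0.0], 'force': [0.5338, 0.4214, -0.258], 'finger_gap': 0.4959, 'gripper_force': 0.0}
R [[-0.9997, -0.0227, 0.0], [-0.0227, 0.9997, 0.0004], [-0.0001, 0.0004, -1.0]]
top 310 [ 0.4075 -0.3293] 0.0185 [0.039  0.044  0.0453]
rel [-46.   -0.9 249.8]
```

>>> move_arm([
  [0,0,0,-15,0,35,0.5],
  [0,0,0,-35,-1,75,0.5],
  [0,0,0,-45,-1,115,0.5],
  [0,0,0,-45,-1,150,0.5],
  [0,0,0,-45,-1,180,0.5],
  [0,0,0,-45,-1,208,0.5],
  [0,0,0,-45,-1,230,0.5],
  [0,0,0,-45,-1,242,0.5],
  [0,0,0,-45,-1,248,0.5],
  [0,0,0,-45,-1,249,0.5],
  [0,0,0,-45,-1,249,0.5],
])

```text
t: 38.38
tcp_pos: [0.4063, -0.3305, 0.052]
tool_rot: [-0.011, 1.0, -0.0, 0.0]
force: [1.2, 0.1, 0.6]
finger_gap: 0.498
gripper_force: 0.0
```

```bash
python3 - <<'E'
from h import *
st(); print(rel([.4075,-.3293,.051]))
E
```

```text
{'t': 38.3833, 'q': [-0.8964, 0.7274, 1.8304, 0.0001, 0.5832, -2.4885], 'tcp_pos': [0.4063, -0.3305, 0.052], 'tool_rot': [-0.0106, 0.9999, -0.0002, 0.0002], 'force': [1.2455, 0.0926, 0.5561], 'finger_gap': 0.4984, 'gripper_force': 0.0}
[-1.2  1.2  1. ]
```

>>> move_arm([
  [0,0,0,-1.2,1.2,0.7,0.6],
  [0,0,0,-1.2,1.2,0.7,0.7],
  [0,0,0,-1.2,1.2,0.7,0.74],
  [0,0,0,-1.2,1.2,0.7,0.78],
  [0,0,0,-1.2,1.2,0.7,0.82],
  [0,0,0,-1.2,1.2,0.7,0.86],
  [0,0,0,-1.2,1.2,0.7,0.9],
  [0,0,0,-1.2,1.2,0.7,0.9],
], squeeze=25)

```text
t: 39.05
tcp_pos: [0.4073, -0.3295, 0.0518]
tool_rot: [-0.01, 1.0, -0.0, 0.0]
force: [-0.7, 0.3, 5.5]
finger_gap: 0.198
gripper_force: 24.4
```

>>> move_arm([
  [0,0,0,0,0,-5,0.9],
  [0,0,0,0,0,-15,0.9],
  [0,0,0,0,0,-35,0.9],
  [0,0,0,0,0,-65,0.9],
  [0,0,0,0,0,-95,0.9],
  [0,0,0,0,0,-118,0.9],
  [0,0,0,0,0,-126,0.9],
  [0,0,0,0,0,-126,0.9],
])

```text
t: 39.72
tcp_pos: [0.4078, -0.3303, 0.1796]
tool_rot: [-0.01, 1.0, -0.002, 0.002]
force: [-0.2, 0.5, -0.4]
finger_gap: 0.195
gripper_force: 24.5
```

```bash
python3 knob.py .5996 -.0837 .177
```

```text
{'t': 39.7167, 'q': [-0.8938, 0.5026, 1.762, -0.0001, 0.8714, -2.4853], 'tcp_pos': [0.4078, -0.3303, 0.1796], 'tool_rot': [-0.0104, 0.9999, -0.0022, 0.0017], 'force': [-0.1674, 0.4508, -0.4138], 'finger_gap': 0.195, 'gripper_force': 24.5412}
knob top 0.1729 (array([ 0.4083, -0.3306]), 0.0192) minus tcp [ 0.0005 -0.0003]
flange x min 0.3851 y -0.3534 -0.308 0.15
rel knob [-197.   242.1    0.7] rel tcp [-197.5  241.8    0.7]
```

>>> move_arm([
  [0,0,0,-14,17,0,0.9],
  [0,0,0,-38,46,0,0.9],
  [0,0,0,-62,76,0,0.9],
  [0,0,0,-86,106,0,0.9],
  [0,0,0,-110,136,0,0.9],
  [0,0,0,-134,165,0,0.9],
  [0,0,0,-157,193,0,0.9],
  [0,0,0,-176,217,0,0.9],
  [0,0,0,-189,233,0,0.9],
  [0,0,0,-196,241,0,0.9],
  [0,0,0,-197,242,0,0.9],
  [0,0,0,-197,242,0,0.9],
])

```text
t: 40.77
tcp_pos: [0.5981, -0.0831, 0.1755]
tool_rot: [-0.011, 1.0, 0.0, -0.001]
force: [0.2, -0.1, 0.2]
finger_gap: 0.194
gripper_force: 24.5
```

>>> move_arm([
  [0,0,0,0,0,0,0.9],
  [0,0,0,0,0,0,0.9],
  [0,0,0,0,0,0,0.9],
])

```text
t: 41.02
tcp_pos: [0.5982, -0.0845, 0.1769]
tool_rot: [-0.009, 1.0, 0.0, -0.0]
force: [0.2, 0.8, -0.1]
finger_gap: 0.196
gripper_force: 24.5
```

```bash
python3 knob.py .5996 -.0837 .1245
```

```text
{'t': 41.0167, 'q': [-0.325, 0.5976, 1.5592, -0.0003, 0.9855, -1.9144], 'tcp_pos': [0.5982, -0.0845, 0.1769], 'tool_rot': [-0.0093, 1.0, 0.0, -0.0004], 'force': [0.2458, 0.8433, -0.0633], 'finger_gap': 0.1959, 'gripper_force': 24.5391}
knob top 0.1703 (array([ 0.5986, -0.086 ]), 0.0208) minus tcp [ 0.0004 -0.0015]
flange x min 0.5755 y -0.1074 -0.0623 0.1474
rim pts 953 xmin 0.5761 -0.1075 -0.0602
rel knob [-0.9  2.2 52.5] rel tcp [-1.2  0.7 52.5]
```

>>> move_arm([
  [0,0,0,-0.9,1,8,0.9],
  [0,0,0,-0.9,1,18,0.9],
  [0,0,0,-0.9,1,26,0.9],
  [0,0,0,-0.9,1,33,0.9],
  [0,0,0,-0.9,1,39,0.9],
  [0,0,0,-0.9,1,43,0.9],
  [0,0,0,-0.9,1,46,0.9],
  [0,0,0,-0.9,1,48,0.9],
  [0,0,0,-0.9,1,48,0.9],
  [0,0,0,-0.9,1,48,0.9],
])

```text
t: 41.9
tcp_pos: [0.6, -0.0822, 0.1291]
tool_rot: [-0.01, 1.0, -0.0, 0.0]
force: [0.0, -0.1, -0.4]
finger_gap: 0.2
gripper_force: 24.5
```

```bash
python3 knob.py .5996 -.0837 .1245
```

```text
{'t': 41.9, 'q': [-0.3205, 0.6662, 1.5874, -0.0, 0.8877, -1.912], 'tcp_pos': [0.6, -0.0822, 0.1291], 'tool_rot': [-0.0104, 0.9999, -0.0001, 0.0001], 'force': [0.0016, -0.1002, -0.3763], 'finger_gap': 0.2004, 'gripper_force': 24.5453}
knob top 0.1226 (array([ 0.6006, -0.0825]), 0.0191) minus tcp [ 0.0006 -0.0003]
flange x min 0.5771 y -0.1051 -0.0599 0.0996
rim pts 975 xmin 0.576 -0.1077 -0.0626
rel knob [ 1.1 -1.1  4.8] rel tcp [ 0.5 -1.4  4.8]
```

>>> move_arm([
  [0,0,0,1,-1.2,0,0.9],
  [0,0,0,1,-1.2,1,0.9],
  [0,0,0,1,-1.2,2,0.9],
  [0,0,0,1,-1.2,3,0.9],
  [0,0,0,1,-1.2,3.6,0.9],
  [0,0,0,1,-1.2,3.9,0.9],
  [0,0,0,1,-1.2,3.9,0.9],
])

```text
t: 42.53
tcp_pos: [0.5988, -0.0834, 0.125]
tool_rot: [-0.01, 1.0, 0.0, -0.0]
force: [-0.5, 0.7, -0.1]
finger_gap: 0.201
gripper_force: 24.5
```

>>> move_arm([
  [0,0,0,0,0,0,0.82],
  [0,0,0,0,0,0,0.75],
  [0,0,0,0,0,0,0.65],
  [0,0,0,0,0,-3,0.55],
  [0,0,0,0,0,-12,0.5],
  [0,0,0,0,0,-35,0.5],
  [0,0,0,0,0,-75,0.5],
  [0,0,0,25,20,-115,0.4],
  [0,0,0,50,45,-155,0.2],
  [0,0,0,70,70,-190,0.2],
  [0,0,0,70,72,-195,0.2],
  [0,0,0,70,72,-195,0.2],
])

```text
t: 43.53
tcp_pos: [0.5272, -0.0106, 0.3266]
tool_rot: [-0.012, 1.0, -0.001, 0.005]
force: [0.5, -0.1, 0.4]
finger_gap: 0.799
gripper_force: 0.0
```

```bash
python3 look.py final.png; for a in ".112" ".09"; do for b in ".5996 -.0837" ".5974 .0606"; do python3 meas.py $b $a .1|grep top; done; done; python3 objs.py
```

```text
{'t': 43.5333, 'q': [-0.2328, 0.3108, 1.5926, 0.0013, 1.2287, -1.8272], 'tcp_pos': [0.5272, -0.0106, 0.3266], 'tool_rot': [-0.0116, 0.9999, -0.0006, 0.0048], 'force': [0.4867, -0.1315, 0.365], 'finger_gap': 0.7985, 'gripper_force': 0.0}
rack 6841 (array([596.3, -12.8]), array([ 79.9, 227.2]), 1.28) x- [-0.0207  0.5564] y- [ 0.0191 -0.1373]
L 1015 (array([644.3,   8.3]), array([ 15.7, 189.5]), 1.32) xmax [-0.0243  0.6518]
top 381 [ 0.5994 -0.0833] 0.0189 [0.1138 0.1171 0.1182]
top 385 [0.5973 0.0599] 0.0189 [0.1139 0.117  0.1182]
top 2041 [ 0.5991 -0.0832] 0.0473 [0.0936 0.0955 0.1175]
top 2036 [0.5973 0.0602] 0.0474 [0.0934 0.0954 0.1175]
fR none
fL none
sL none
sR 315 0.0502 (array([ 0.4784, -0.4179]), 0.0184) [ 0.4778 -0.4179  0.0461]
sM none
```

View pics/final.png

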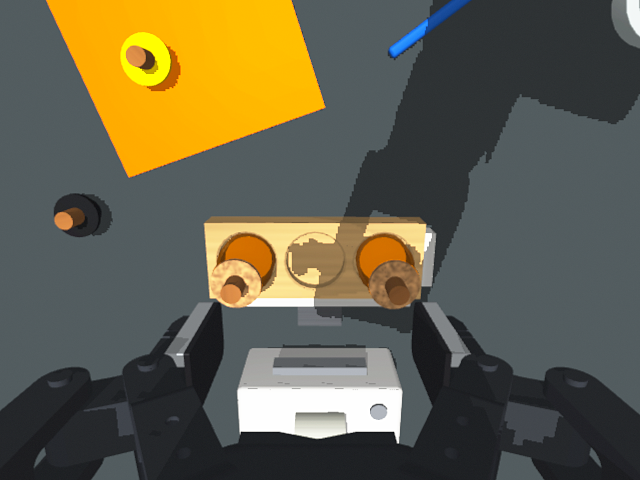

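View pics/t.png

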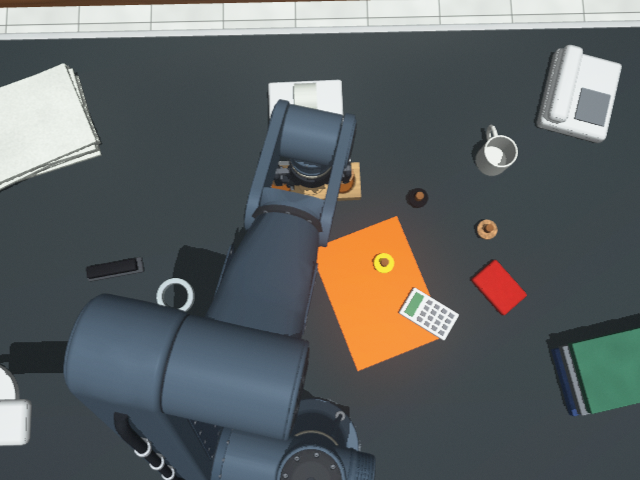

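Both flasks stand corked in wells 0 and 2 (final picture: flanges at (236,284) and (395,285)). The rack edges are unchanged and the bystanders are where they were, so I'll hand in.

```bash
python3 -c "
from station import order; print(order.sign_off())"
```

```text
the job is handed in; nothing more can be done
None
```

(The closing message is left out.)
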